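Make up two bead-maker's kits on their boards

ROBOT

A 6-joint arm with a two-finger parallel gripper is mounted at the origin on the work surface; the furniture and walls round the work are solid. World frame = base frame: x ahead of the robot, y to its left, z up, the work surface at z = 0. Lengths are in m, angles in rad, forces in N, time in s.
With the tool pointing down it reaches from about 0.425 to 0.95 m from the base axis. Payload 3.5 kg.
Tool frame: the origin (TCP) lies on the centre line of the jaws, within the pads' length; the fingertips stand 25 mm ahead of it and the grasp point (between the pads) lies 6 mm ahead of it (ctrl.finger_overhang is the distance from the TCP to the fingertips, in m); z points along the fingers, y is the line along which they close (so a half turn about z gives the same grasp; the last joint's range is limited). The gripper opens to 85 mm and grips with 20 to 120 N. Pads are 22 mm wide; open, the fingers measure 114 mm over their backs; the gripper's body (76 mm by 85 mm) begins 54 mm behind the grasp point. The pads swing forward as they close: fully open they stand 13 mm farther back than shut.
Start: joints at [-1.323, 0.286, 1.577, -0, 1.279, -0.15], TCP at [0.262, -0.622, 0.256] pointing down, gripper open.
Joint ranges: [-2.77, 2.77], [-0.9, 2.22], [0.21, 2.48], [-1.53, 4.67], [0.24, 2.81], [-2.84, 2.84]. Speed limits (rad/s): [2.79, 2.79, 3.14, 3.14, 3.14, 3.14].

INTERFACE

Orientations are given as a unit quaternion [x, y, z, w].
In Python, from plant import get_state, imaging, job, ctrl gives the robot as it stands.
- The arm moves only by the tool jog_arm, never from a script. Its argument "increments" is a list of rows, each an object of numbers: "dx", "dy", "dz": the shift along the world's x, y, z each as a share of 12 cm, from -1 to 1; "ax", "ay", "az": the turn, a rotation vector about the world's x, y, z each as a share of pi/2 rad, from -1 to 1; "gripper": the gripper command: -1 is shut, 1 is fully open, values between are in proportion. A call has 1 to 10 rows; each row is the pose to reach, as a shift and turn from the pose commanded when the call began; what a row does not reach only later rows make up. A row lasts 1/10 s, in which the tool goes at most 50 mm and 8.59 degrees, less where a joint would pass 70% of its speed; a pose out of reach is approached as far as the arm can. A call with a number of a shift or a turn outside -1 to 1 is refused whole. A call with a gripper value outside its range is refused whole. The fingers move at their own pace and stop on an object; "force" is the grip in N (left out, the last holds). Time passes only in rows, so rows that repeat a pose let the fingers close. It gives the time, the measured TCP pose, the force, the opening and the grip force at its end, in the units of the state.
- get_state(): the state, without advancing time (a new reading comes with each control period).
- imaging.read_camera(name): name is "side" or "top"; returns a dict with "frame" (420x560x3 uint8, blue, green, red), "depth" (420x560 float32, m along the optical axis (not along the pixel's ray), 0 where there is no reading), "camera_matrix" (3x3 intrinsics, pixels), "extrinsics" (4x4, takes a point from camera to world coordinates). Camera axes: x right, y up, looking along -z (the intrinsics and any distortion apply to the point x, -y, -z); pixel columns grow to the right and rows downward; lengths in m; the calibration is good to about 2 mm. A picture is of the moment at which its call begins.
- job.sign_off(): hands the job in; it is judged then, once.
The state is a dict: "time": time; "qpos": joint angles; "dq": joint speeds; "joint_efforts": joint torques, N m; "eef_pos": TCP position; "tcp_rot": TCP orientation; "contact_force": force on the tool from outside, world axes, zero at the start; "wrist_torque": the same for the moment, N m; "opening": opening from 0.0 (shut) to 1.0 (fully open); "finger_force": force on a finger pad.
Only numpy, scipy, OpenCV 4.12 (cv2) and the standard library are available. Lean on these libraries where they do the work, as an engineer would, in place of code of your own. Each camera call takes 0.05 s, during which the arm holds its last target. There are 200 camera calls.

TASK

Make up the two bead-maker's kits from the stock lying on the bare tabletop on the right. On the larger board put the black-handled pliers in the long pocket, the lidded jar upright in the round pocket and the black graphite block in the squarish one; on the smaller board stand the white rod scorer in the small square pocket and the timer upright in the wide one. Everything rests flat on its pocket's floor with no part up on the rim; the small red cap belongs to neither kit and stays where it is.

Things in the scene. Friction and masses are not known exactly. Their poses are not given: they have to be found in the camera images.
- graphite: Black graphite block, 52 (x) x 60 (y) x 24 (z) mm, 0.13 kg, lying flat on the bare tabletop (those in the metal pan are not meant). Origin: centre of its underside.
- jar: Small round jar with a white screw lid, 50 mm diameter, 49 mm tall, upright, about 0.11 kg. Body radius 24.5 mm up to 38 mm, lid radius 25 mm above. Origin: centre of its underside, z up.
- scorer: White upright rod scorer, a slim block with a dark slot, 31 (x) x 32 (y) mm at the foot, 70 mm tall, 0.05 kg, standing. Origin: centre of its underside, z up.
- timer: Square pink digital timer standing upright, 42 mm deep (x, a 32 mm thick case with a narrower magnet foot behind at +x), 64 mm wide (y), 66 mm tall, 0.06 kg; its display faces its -x. Can be gripped front to back (42 mm) or by the sides. Origin: centre of its underside, z up.
- pliers: Rigid pliers with black handles and narrow tapering jaws, 143 mm (x) x 54 mm (y), 13 mm high, 0.14 kg, lying flat on the bare tabletop. Handles at -x, jaws at +x. The neck at the pivot, 17 mm to +x of the origin, is 22 mm wide (y), lies 2 to 11 mm above the underside and is the place to grip, across y. Origin: middle of the underside.
- board_large: Plywood kit board, fixed, the larger one, 210 x 188 mm, 8 mm thick, felt-lined pockets 4 mm deep (floor 4 mm above the table). Origin: centre of underside; x along its long side, within 0.2 rad of world x; y along its short side. Pockets, centres in its frame (mm): long pocket 166 (x) x 78 (y) at (0, -47); round pocket, diameter 78, at (-50, 46); squarish pocket 88 (x) x 80 (y) at (50, 46).
- board_small: Plywood kit board, fixed, the smaller one, 186 x 86 mm, 8 mm thick, felt-lined pockets 4 mm deep (floor 4 mm above the table). Origin: centre of underside; x along its long side, within 0.2 rad of world x; y along its short side. Pockets, centres in its frame (mm): small square pocket 60 x 60 at (-53, 0); wide pocket 92 (x) x 70 (y) at (37, 0).
- cap: Bystander: small red cap, 33 mm diameter, 30 mm tall, standing near the stock; belongs to neither kit. Origin: centre of its underside.
Things that resemble listed ones, but are neither listed nor needed, are in the scene too. Several things have the shape of the graphite; the one meant has the colours described above. Leave any purple look-alike of the timer alone.

How it is judged:
By the outcome, as a careful person would: the job done as asked, in the order asked, and still so for the second after the job is handed in, with the robot touching nothing.
It also fails if it takes over 128 s, if anything falls off the work surface, if the arm or the gripper's body presses on something with over 40 N, if the wrist force passes 120 N, or if a joint passes its speed limit or range.

## Working session

There is one attempt and no reset: what is moved stays moved. The work goes in short steps, Python scripts to look and compute and a tool call to move; the robot and the scene stay as the last step left them, time stands still between calls to the robot, and variables do not carry over. Pictures are saved under pics/ and viewed, at most 14 in all, crops included, and the job is handed in when it is done.

Besides the shell and the picture viewer there is one more tool, called as name(argument=value, ...), one argument or row to a line, values as JSON. jog_arm: Moves the arm, as the interface text tells. Shift numbers are shares of 12 cm and turn numbers shares of pi/2 rad, none past 1 either way. Its arguments: {"type":"object","properties":{"increments":{"type":"array"},"force":{"type":"number"}},"required":["increments"]}

```bash
mkdir -p pics; ls
python3 - <<'E'
from plant import get_state, imaging, job, ctrl
import cv2,numpy as np
s=get_state();print(s)
for n in("top","side"):
    d=imaging.read_camera(n);cv2.imwrite(f"pics/{n}0.png",d["frame"]);np.savez(f"{n}0.npz",**{k:v for k,v in d.items() if hasattr(v,'shape')})
    print(d["camera_matrix"],d["extrinsics"],d.keys(),(d["depth"]>0).mean())
E
```

```text
pics
{'time': 0.0, 'qpos': array([-1.32297697e+00,  2.87177436e-01,  1.57819902e+00, -1.02398555e-06,
        1.27861126e+00, -1.50017680e-01]), 'dq': array([-0.00090349, -0.00065753, -0.00036546,  0.00081216, -0.00123255,
        0.00134726]), 'joint_efforts': array([-2.44039247e-04, -4.05981517e+01, -2.92625999e+01, -1.30443191e-04,
        5.88085939e-03,  5.96388261e-06]), 'eef_pos': array([ 0.26137674, -0.62167831,  0.25492735]), 'tcp_rot': array([ 9.80280129e-01,  1.97609296e-01, -5.90264788e-05, -1.19607576e-03]), 'contact_force': array([-0.64283789, -0.82555882,  0.46419926]), 'wrist_torque': array([-0.01059988,  0.00432459,  0.01589377]), 'finger_force': 0.0, 'opening': 1.0034870907642168}
[[445.69006932   0.         285.47057452]
 [  0.         445.69006932 207.38377983]
 [  0.           0.           1.        ]] [[-0.02834392  0.98557345 -0.16685802  0.33966131]
 [-0.99957896 -0.02690926  0.01085316 -0.05471238]
 [ 0.00620656  0.16709538  0.9859212   1.05024083]
 [ 0.          0.          0.          1.        ]] dict_keys(['frame', 'depth', 'camera_matrix', 'extrinsics']) 0.9960374149659864
[[471.74995992   0.         276.35218582]
 [  0.         471.74995992 204.52733225]
 [  0.           0.           1.        ]] [[-0.85395801  0.32659273 -0.40508383  0.05273914]
 [-0.52005461 -0.50982396  0.68529025  0.68006363]
 [ 0.01728938  0.79587481  0.60521431  0.72254015]
 [ 0.          0.          0.          1.        ]] dict_keys(['frame', 'depth', 'camera_matrix', 'extrinsics']) 0.9867942176870749
```

View pics/top0.png

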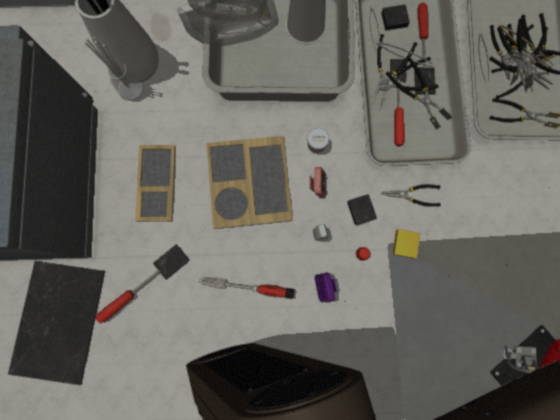

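View pics/side0.png

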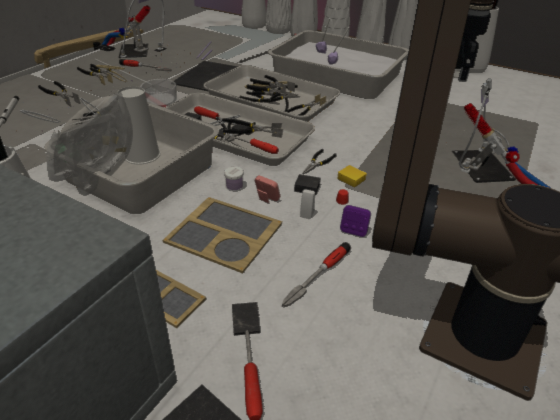

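The top view shows the boards at (250,182) and (156,182). The stock is jar (318,140), timer (318,181), scorer (321,232), graphite (361,209) and pliers (410,195). The look-alikes and cap are at (363,254), (406,243) and (325,287). The side view shows the same stock around (230-350,160-210).

```bash
cat > h.py <<'E'
import numpy as np,cv2
from plant import get_state, imaging, job, ctrl
def world(d):
    K=d["camera_matrix"];E=d["extrinsics"];z=d["depth"]
    v,u=np.mgrid[:z.shape[0],:z.shape[1]]
    P=np.stack([(u-K[0,2])/K[0,0]*z,-(v-K[1,2])/K[1,1]*z,-z],-1)
    return P@E[:3,:3].T+E[:3,3]
def ray(d,uv,h):
    K=d["camera_matrix"];E=d["extrinsics"];uv=np.atleast_2d(uv).astype(float)
    r=np.c_[(uv[:,0]-K[0,2])/K[0,0],-(uv[:,1]-K[1,2])/K[1,1],-np.ones(len(uv))]@E[:3,:3].T
    o=E[:3,3];return o+r*((h-o[2])/r[:,2])[:,None]
E
python3 - <<'E'
from h import *
d=np.load("top0.npz");d={k:d[k] for k in d};W=world(d);f=d["frame"];hsv=cv2.cvtColor(f,cv2.COLOR_BGR2HSV)
print("table z",np.median(W[270:280,230:300,2]),W[150:160,190:200,2].std(),"small region",np.median(W[195:230,290:305,2]))
wood=cv2.inRange(hsv,(8,70,60),(28,255,255))
H,S,V=cv2.split(hsv)
def comp(m,box,mina=30):
    x0,y0,x1,y1=box;mm=np.zeros_like(m);mm[y0:y1,x0:x1]=m[y0:y1,x0:x1]
    n,l,s,c=cv2.connectedComponentsWithStats(mm);i=1+np.argmax(s[1:,4]);return (l==i).astype(np.uint8)
def rect(name,m,h):
    c=max(cv2.findContours(m,cv2.RETR_EXTERNAL,cv2.CHAIN_APPROX_NONE)[0],key=cv2.contourArea)[:,0]
    p=ray(d,c,h)[:,:2]*1000
    (cx,cy),(w,hh),a=cv2.minAreaRect(p.astype(np.float32));print(name,"c",np.round((cx,cy),1),"size",round(w,1),round(hh,1),"ang",round(a,1),"px",len(c),"z",np.round(np.percentile(W[m>0][:,2],[5,50,95])*1000,1))
rect("large",comp(wood,(195,125,300,240)),.008)
rect("small",comp(wood,(130,135,185,230)),.008)
dark=((V<75)).astype(np.uint8)
rect("graph",comp(dark,(340,185,382,230)),.024)
pl=((W[...,2]>.004)|(V<90)).astype(np.uint8)
rect("pliers",comp(pl,(378,175,450,215)),.006)
hm=lambda t:(W[...,2]>t).astype(np.uint8)
rect("jar",comp(hm(.035),(300,120,340,160)),.049)
rect("timer",comp(hm(.045),(300,160,340,205)),.066)
rect("timerlow",comp(hm(.01),(300,160,340,205)),.03)
rect("scorer",comp(hm(.055),(305,215,345,248)),.070)
rect("cap",comp(hm(.02),(350,240,378,265)),.03)
# crops
a=cv2.resize(f[120:275,285:455],None,fx=4.5,fy=3.8,interpolation=cv2.INTER_CUBIC)[:600,:800]
cv2.imwrite("pics/crop1.png",cv2.resize(f[120:270,285:455],None,fx=4,fy=4,interpolation=cv2.INTER_CUBIC))
d=np.load("side0.npz");cv2.imwrite("pics/crop2.png",cv2.resize(d["frame"][140:250,215:380],None,fx=4.8,fy=4.8,interpolation=cv2.INTER_CUBIC))
E
```

```text
table z 0.00034633386202287397 0.10448247085540814 small region 0.0005444517925159431
large c [582.7  20.4] size 209.4 186.8 ang 4.4 px 318 z [ 5.1  8.2 11.5]
small c [586.2 243.6] size 86.3 183.6 ang 88.5 px 218 z [ 5.2  8.5 12. ]
graph c [ 503.6 -243.3] size 59.6 52.9 ang 16.4 px 85 z [18.5 23.9 26.8]
pliers c [ 538.3 -368.1] size 145.0 53.6 ang 88.4 px 194 z [ 4.6  9.9 13.8]
jar c [ 670.6 -146.5] size 46.9 51.3 ang 87.9 px 59 z [44.6 48.5 51.6]
timer c [ 566.1 -142.1] size 20.4 62.8 ang 87.8 px 66 z [48.6 62.9 67.5]
timerlow c [ 571.  -141.6] size 37.6 72.2 ang 87.5 px 90 z [17.4 58.2 67. ]
scorer c [ 451.3 -143.8] size 30.2 22.1 ang 11.7 px 39 z [57.8 67.6 71.9]
cap c [ 402.2 -241.4] size 26.4 27.5 ang 78.5 px 36 z [23.7 29.  31.7]
```

View pics/crop1.png

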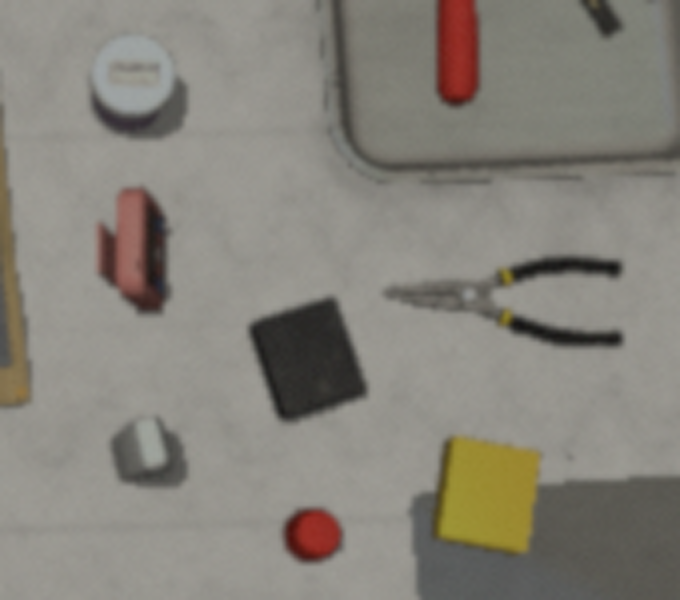

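View pics/crop2.png

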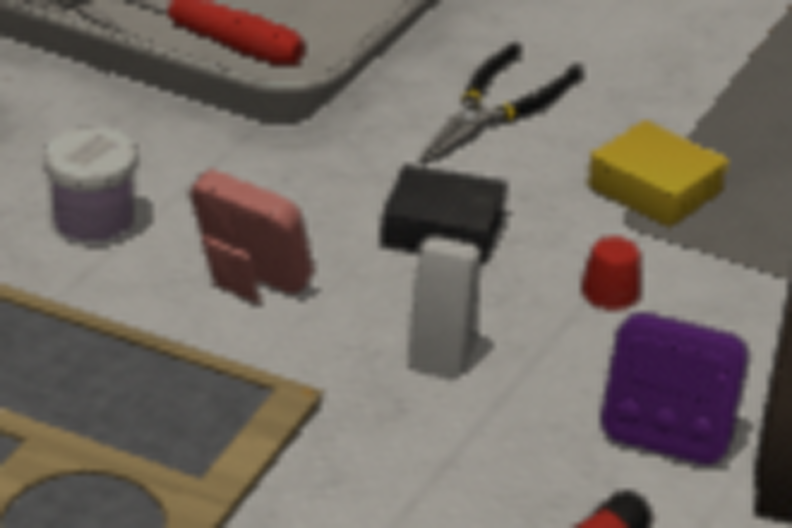

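The crops show the timer's foot on its +y side, so its display faces -y. The pliers' jaws point to +y, with the pivot at about crop 1 (472,293). The scorer's top is narrowed, with its slope facing +y. I need one more measurement of the timer, scorer, box and gripper overhang.

Run:
```python
from h import *
print(ctrl.finger_overhang)
D={n:dict(np.load(n+"0.npz")) for n in("top","side")}
P=np.concatenate([world(D[n]).reshape(-1,3) for n in D])*1000
C=np.concatenate([np.full(D[n]["depth"].size,i) for i,n in enumerate(D)])
def sl(name,c,r,bands):
    for a,b in bands:
        for k in(0,1,2):
            m=(abs(P[:,0]-c[0])<r)&(abs(P[:,1]-c[1])<r)&(P[:,2]>a)&(P[:,2]<b)&((C==k)|(k==2))
            q=P[m][:,:2].astype(np.float32)
            if len(q)>5:
                R=cv2.minAreaRect(q);print(name,a,b,"tsb"[k],len(q),"pct x",np.round(np.percentile(q[:,0],[2,98])),"y",np.round(np.percentile(q[:,1],[2,98])),np.round(R[0],1),np.round(R[1],1),round(R[2],1))
sl("timer",(566,-142),50,[(8,28),(28,36),(36,44),(44,60),(60,72)])
sl("scorer",(451,-144),40,[(8,30),(30,55),(55,75)])
sl("jar",(670,-146),40,[(44,55),(10,35)])
b=(P[:,1]>290)&(P[:,1]<700)&(P[:,0]>350)&(P[:,0]<1000)&(P[:,2]>60)
print("box y min",np.percentile(P[b][:,1],[0.5,2,10]),"z",np.percentile(P[b][:,2],[50,98]),"x",np.percentile(P[b][:,0],[2,98]))
print("pivot",ray(D["top"],(285+472/4,120+293/4),.009)*1000,"tip",ray(D["top"],(285+386/4,120+293/4),.007)*1000,"ends",ray(D["top"],[(285+620/4,120+269/4),(285+620/4,120+339/4)],.009)*1000)
```

```text
0.025
timer 8 28 t 79 pct x [537. 597.] y [-162. -128.] [ 567.5 -144.7] [34.4 61.6] 87.5
timer 8 28 s 124 pct x [538. 593.] y [-156. -124.] [ 565.1 -137.7] [62.4 31.1] 14.3
timer 8 28 b 203 pct x [537. 595.] y [-162. -125.] [ 568.  -142.7] [38.4 62.5] 87.5
timer 28 36 t 22 pct x [537. 588.] y [-159. -123.] [ 565.6 -138.7] [34.5 53.9] 81.6
timer 28 36 s 67 pct x [537. 598.] y [-151. -120.] [ 566.3 -133.6] [63.9 27.4] 9.5
timer 28 36 b 89 pct x [537. 597.] y [-159. -120.] [ 569.  -137.8] [37.4 62.6] 81.9
timer 36 44 t 44 pct x [537. 595.] y [-156. -122.] [ 567.7 -138.5] [32.8 60.7] 87.7
timer 36 44 s 61 pct x [538. 598.] y [-149. -121.] [ 566.4 -132.6] [63.5 27.3] 10.7
timer 36 44 b 105 pct x [537. 597.] y [-156. -121.] [ 568.1 -137.1] [35.6 62.6] 87.7
timer 44 60 t 73 pct x [538. 600.] y [-155. -132.] [ 569.  -143.4] [21.9 63.7] 87.8
timer 44 60 s 108 pct x [538. 599.] y [-146. -130.] [ 567.8 -135.8] [62.8 16.1] 6.0
timer 44 60 b 181 pct x [538. 599.] y [-154. -130.] [ 569.1 -141.7] [25.1 63.7] 87.7
timer 60 72 t 175 pct x [540. 596.] y [-148. -132.] [ 568.7 -140.1] [16.5 60.6] 87.6
t
[... 1042 characters left out ...]
[648. 695.] y [-167. -122.] [ 671.3 -144.2] [49.4 49. ] 34.4
jar 44 55 b 524 pct x [648. 694.] y [-168. -123.] [ 671.4 -145.2] [50.1 50.4] 36.0
jar 10 35 t 66 pct x [647. 672.] y [-165. -122.] [ 658.1 -140.9] [47.9 21.7] 68.9
jar 10 35 s 157 pct x [648. 688.] y [-156. -120.] [ 663.  -133.8] [47.9 25.4] 37.5
jar 10 35 b 223 pct x [647. 687.] y [-161. -121.] [ 662.2 -138.1] [49.8 31.9] 51.7
box y min [294.85347513 309.5360382  380.26585863] z [288.12119894 341.28750201] x [408.34476417 848.57309616]
pivot [[ 542.4226003  -347.51662748    9.        ]] tip [[ 544.20655257 -296.62070495    7.        ]] ends [[ 554.63883727 -437.24157817    9.        ]
 [ 512.20325366 -433.56839605    9.        ]]
```

jog_arm(
  increments=[
    {"dx": 0.8,"dy": 0.8,"az": 0.35,"gripper": -0.05},
    {"dx": 0.8,"dy": 0.8,"az": 0.35,"gripper": -0.05},
    {"dx": 0.8,"dy": 0.8,"az": 0.35,"gripper": -0.05},
    {"dx": 0.8,"dy": 0.8,"az": 0.35,"gripper": -0.05},
    {"dx": 0.8,"dy": 0.8,"az": 0.35,"gripper": -0.05},
  ],
  force=40,
)

```text
$.increments[0]: bad value
```

jog_arm(
  increments=[
    {"dx": 0.8,"dy": 0.8,"dz": -0.5,"az": 0.355,"gripper": -0.05},
    {"dx": 0.8,"dy": 0.8,"dz": -0.5,"az": 0.355,"gripper": -0.05},
    {"dx": 0.8,"dy": 0.8,"dz": -0.5,"az": 0.355,"gripper": -0.05},
    {"dx": 0.8,"dy": 0.8,"dz": -0.5,"az": 0.355,"gripper": -0.05},
    {"dx": 0.8,"dy": 0.8,"dz": -0.5,"az": 0.355,"gripper": -0.05},
  ],
)

```text
$.increments[0]: bad value
```

jog_arm(
  increments=[
    {"dx": 0.725,"dy": 0.675,"dz": -0.7,"gripper": -0.05},
    {"dx": 0.725,"dy": 0.675,"dz": -0.7,"gripper": -0.05},
    {"dx": 0.725,"dy": 0.675,"dz": -0.7,"gripper": -0.05},
    {"dx": 0.725,"dy": 0.675,"dz": -0.7,"gripper": -0.05},
    {"dx": 0.725,"dy": 0.675,"dz": -0.7,"gripper": -0.05},
    {"dx": 0.725,"dy": 0.675,"dz": -0.7,"gripper": -0.05},
  ],
)

```text
$.increments[0]: bad value
```

jog_arm(
  increments=[
    {"dx": 0.8,"dy": 0.8,"dz": 0,"ax": 0,"ay": 0,"az": 0.35,"gripper": -0.05},
    {"dx": 0.8,"dy": 0.8,"dz": 0,"ax": 0,"ay": 0,"az": 0.35,"gripper": -0.05},
    {"dx": 0.8,"dy": 0.8,"dz": 0,"ax": 0,"ay": 0,"az": 0.35,"gripper": -0.05},
    {"dx": 0.8,"dy": 0.8,"dz": 0,"ax": 0,"ay": 0,"az": 0.35,"gripper": -0.05},
    {"dx": 0.8,"dy": 0.8,"dz": 0,"ax": 0,"ay": 0,"az": 0.35,"gripper": -0.05},
  ],
  force=40,
)

```text
time: 0.6
eef_pos: [0.3583, -0.5251, 0.2558]
tcp_rot: [0.889, 0.457, -0.0, -0.0]
contact_force: [0.2, 0.1, 0.4]
opening: 0.478
finger_force: 0.0
```

jog_arm(
  increments=[
    {"dx": 0.8,"dy": 0.8,"dz": -0.5,"ax": 0,"ay": 0,"az": 0.355,"gripper": -0.05},
    {"dx": 0.8,"dy": 0.8,"dz": -0.5,"ax": 0,"ay": 0,"az": 0.355,"gripper": -0.05},
    {"dx": 0.8,"dy": 0.8,"dz": -0.5,"ax": 0,"ay": 0,"az": 0.355,"gripper": -0.05},
    {"dx": 0.8,"dy": 0.8,"dz": -0.5,"ax": 0,"ay": 0,"az": 0.355,"gripper": -0.05},
    {"dx": 0.8,"dy": 0.8,"dz": -0.5,"ax": 0,"ay": 0,"az": 0.355,"gripper": -0.05},
  ],
)

```text
time: 1.1
eef_pos: [0.4535, -0.4295, 0.1949]
tcp_rot: [0.73, 0.683, -0.0, -0.001]
contact_force: [-0.1, -0.5, 0.4]
opening: 0.473
finger_force: 0.0
```

jog_arm(
  increments=[
    {"dx": 0.725,"dy": 0.675,"dz": -0.7,"ax": 0,"ay": 0,"az": 0,"gripper": -0.05},
    {"dx": 0.725,"dy": 0.675,"dz": -0.7,"ax": 0,"ay": 0,"az": 0,"gripper": -0.05},
    {"dx": 0.725,"dy": 0.675,"dz": -0.7,"ax": 0,"ay": 0,"az": 0,"gripper": -0.05},
    {"dx": 0.725,"dy": 0.675,"dz": -0.7,"ax": 0,"ay": 0,"az": 0,"gripper": -0.05},
    {"dx": 0.725,"dy": 0.675,"dz": -0.7,"ax": 0,"ay": 0,"az": 0,"gripper": -0.05},
    {"dx": 0.725,"dy": 0.675,"dz": -0.7,"ax": 0,"ay": 0,"az": 0,"gripper": -0.05},
  ],
)

```text
time: 1.7
eef_pos: [0.5404, -0.3515, 0.1139]
tcp_rot: [0.731, 0.682, -0.0, 0.001]
contact_force: [-0.1, -0.2, -0.1]
opening: 0.475
finger_force: 0.0
```

Run:
```python
from h import *
d=imaging.read_camera("side");cv2.imwrite("pics/s1.png",cv2.resize(d["frame"][60:260,180:430],None,fx=3,fy=3))
print(get_state()["eef_pos"])
```

```text
[ 0.54039921 -0.35158343  0.11417049]
```

View pics/s1.png

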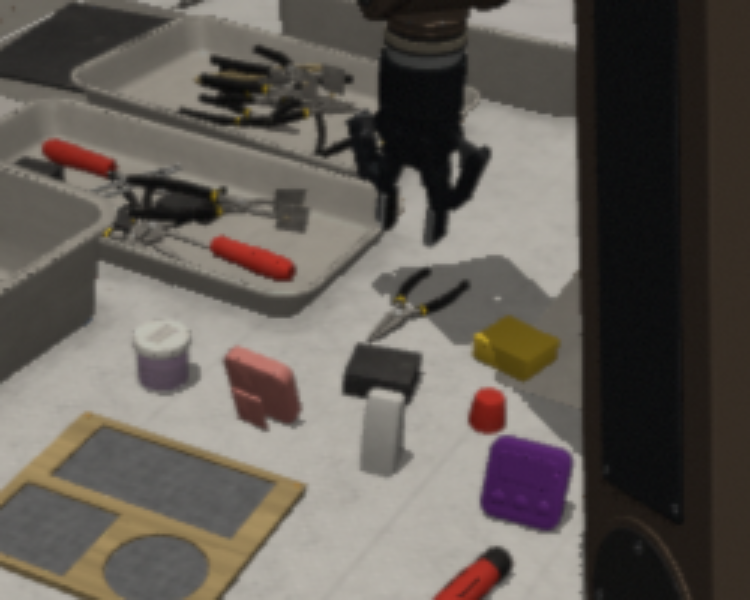

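The gripper hangs over the pliers' neck, its tips at about crop pixel (435,235) and the pivot at (405,310). I'll descend and grip.

jog_arm(
  increments=[
    {"dx": 0,"dy": 0.015,"dz": -0.4,"ax": 0,"ay": 0,"az": 0,"gripper": -0.05},
    {"dx": 0,"dy": 0.015,"dz": -0.6,"ax": 0,"ay": 0,"az": 0,"gripper": -0.05},
    {"dx": 0,"dy": 0.015,"dz": -0.7,"ax": 0,"ay": 0,"az": 0,"gripper": -0.05},
    {"dx": 0,"dy": 0.015,"dz": -0.7,"ax": 0,"ay": 0,"az": 0,"gripper": -0.05},
    {"dx": 0,"dy": 0.015,"dz": -0.7,"ax": 0,"ay": 0,"az": 0,"gripper": -1},
    {"dx": 0,"dy": 0.015,"dz": -0.7,"ax": 0,"ay": 0,"az": 0,"gripper": -1},
    {"dx": 0,"dy": 0.015,"dz": -0.7,"ax": 0,"ay": 0,"az": 0,"gripper": -1},
    {"dx": 0,"dy": 0.015,"dz": -0.7,"ax": 0,"ay": 0,"az": 0,"gripper": -1},
    {"dx": 0,"dy": 0.015,"dz": -0.7,"ax": 0,"ay": 0,"az": 0,"gripper": -1},
    {"dx": 0,"dy": 0.015,"dz": -0.7,"ax": 0,"ay": 0,"az": 0,"gripper": -1},
  ],
  force=60,
)

```text
time: 2.75
eef_pos: [0.5417, -0.349, 0.0307]
tcp_rot: [0.73, 0.684, -0.0, 0.002]
contact_force: [-1.6, -1.7, 6.0]
opening: 0.16
finger_force: 61.6
```

jog_arm(
  increments=[
    {"dx": 0,"dy": 0,"dz": 0.2,"ax": 0,"ay": 0,"az": 0,"gripper": -1},
    {"dx": 0,"dy": 0,"dz": 0.4,"ax": 0,"ay": 0,"az": 0,"gripper": -1},
    {"dx": 0,"dy": 0,"dz": 0.8,"ax": 0,"ay": 0,"az": 0,"gripper": -1},
    {"dx": 0,"dy": 0,"dz": 0.8,"ax": 0,"ay": 0,"az": 0,"gripper": -1},
    {"dx": 0,"dy": 0,"dz": 0.8,"ax": 0,"ay": 0,"az": 0,"gripper": -1},
  ],
)

```text
time: 3.25
eef_pos: [0.5411, -0.3476, 0.1258]
tcp_rot: [0.73, 0.684, 0.0, 0.001]
contact_force: [-0.6, -0.2, -2.3]
opening: 0.155
finger_force: 59.4
```

Run:
```python
from h import *
d=imaging.read_camera("side");a=cv2.resize(d["frame"][70:190,270:370],None,fx=4,fy=4)
e=imaging.read_camera("top");b=cv2.resize(e["frame"][130:250,350:450],None,fx=4,fy=4)
cv2.imwrite("pics/s2.png",np.hstack([a,b]))
```

```text
(no output)
```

View pics/s2.png

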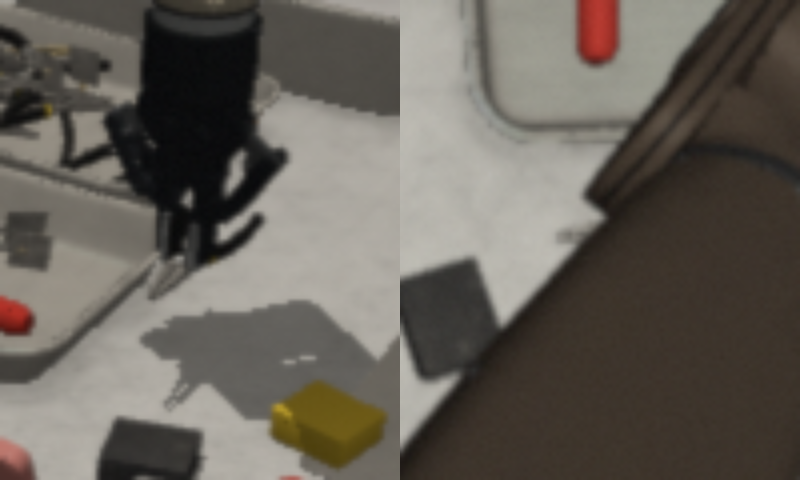

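The pliers are held level in the jaws, jaws at crop (165,280). Next is the long pocket.

jog_arm(
  increments=[
    {"dx": 0.2,"dy": 0.3,"dz": 0.25,"ax": 0,"ay": 0,"az": -0.3,"gripper": -1},
    {"dx": 0.2,"dy": 0.6,"dz": 0.25,"ax": 0,"ay": 0,"az": -0.3,"gripper": -1},
    {"dx": 0.2,"dy": 0.9,"dz": 0.25,"ax": 0,"ay": 0,"az": -0.3,"gripper": -1},
    {"dx": 0.2,"dy": 0.9,"dz": 0.25,"ax": 0,"ay": 0,"az": -0.3,"gripper": -1},
    {"dx": 0.2,"dy": 0.9,"dz": 0.25,"ax": 0,"ay": 0,"az": -0.3,"gripper": -1},
  ],
)

```text
time: 3.85
eef_pos: [0.5636, -0.2382, 0.1521]
tcp_rot: [0.869, 0.495, -0.001, -0.002]
contact_force: [0.4, 0.2, -1.9]
opening: 0.156
finger_force: 59.8
```

jog_arm(
  increments=[
    {"dx": 0.2,"dy": 0.3,"dz": 0,"ax": 0,"ay": 0,"az": -0.3,"gripper": -1},
    {"dx": 0.2,"dy": 0.6,"dz": 0,"ax": 0,"ay": 0,"az": -0.3,"gripper": -1},
    {"dx": 0.2,"dy": 0.9,"dz": 0,"ax": 0,"ay": 0,"az": -0.3,"gripper": -1},
    {"dx": 0.2,"dy": 0.9,"dz": 0,"ax": 0,"ay": 0,"az": -0.3,"gripper": -1},
    {"dx": 0.2,"dy": 0.9,"dz": 0,"ax": 0,"ay": 0,"az": -0.3,"gripper": -1},
  ],
)

```text
time: 4.35
eef_pos: [0.5883, -0.1319, 0.1533]
tcp_rot: [0.96, 0.279, -0.001, -0.0]
contact_force: [0.4, -0.4, -1.1]
opening: 0.156
finger_force: 60.7
```

jog_arm(
  increments=[
    {"dx": 0.13,"dy": 0.3,"dz": 0,"ax": 0,"ay": 0,"az": -0.31,"gripper": -1},
    {"dx": 0.13,"dy": 0.6,"dz": 0,"ax": 0,"ay": 0,"az": -0.31,"gripper": -1},
    {"dx": 0.13,"dy": 0.89,"dz": 0,"ax": 0,"ay": 0,"az": -0.31,"gripper": -1},
    {"dx": 0.13,"dy": 0.89,"dz": 0,"ax": 0,"ay": 0,"az": -0.31,"gripper": -1},
    {"dx": 0.13,"dy": 0.89,"dz": -0.3,"ax": 0,"ay": 0,"az": -0.31,"gripper": -1},
    {"dx": 0.13,"dy": 0.89,"dz": -0.6,"ax": 0,"ay": 0,"az": -0.31,"gripper": -1},
    {"dx": 0.13,"dy": 0.89,"dz": -0.6,"ax": 0,"ay": 0,"az": -0.31,"gripper": -1},
    {"dx": 0.13,"dy": 0.89,"dz": -0.6,"ax": 0,"ay": 0,"az": -0.31,"gripper": -1},
  ],
)

```text
time: 5.15
eef_pos: [0.6039, -0.0261, 0.0817]
tcp_rot: [0.999, 0.038, -0.001, -0.0]
contact_force: [0.7, -0.3, -1.0]
opening: 0.154
finger_force: 60.9
```

Run:
```python
from h import *
print(get_state()["eef_pos"],get_state()["tcp_rot"])
d=imaging.read_camera("side");a=cv2.resize(d["frame"][120:280,150:300],None,fx=3,fy=3)
e=imaging.read_camera("top");b=cv2.resize(e["frame"][120:240,195:305],None,fx=3,fy=4)
cv2.imwrite("pics/s3.png",np.hstack([a,b]))
```

```text
[ 0.60393134 -0.02608978  0.08172071] [ 9.99295436e-01  3.75204064e-02 -9.17205672e-04 -9.38432091e-05]
```

View pics/s3.png

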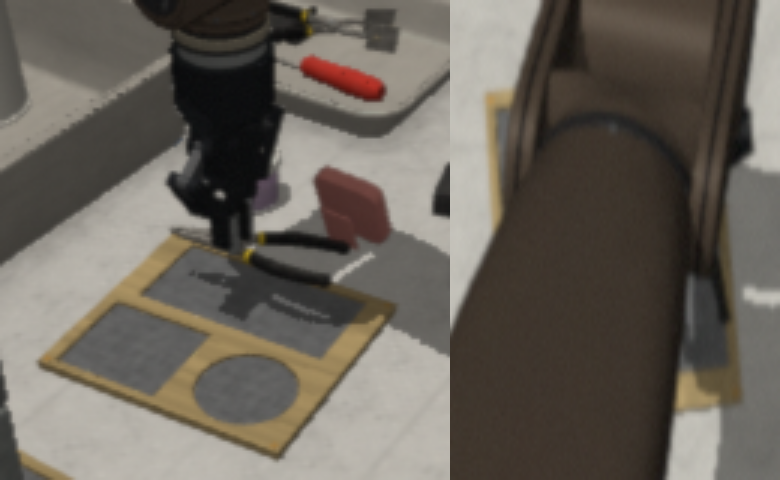

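The pliers are over the long pocket, correctly oriented. I'll lower and release.

jog_arm(
  increments=[
    {"dx": 0,"dy": 0,"dz": -0.2,"ax": 0,"ay": 0,"az": 0,"gripper": -1},
    {"dx": 0,"dy": 0,"dz": -0.3,"ax": 0,"ay": 0,"az": 0,"gripper": -1},
    {"dx": 0,"dy": 0,"dz": -0.36,"ax": 0,"ay": 0,"az": 0,"gripper": -1},
    {"dx": 0,"dy": 0,"dz": -0.39,"ax": 0,"ay": 0,"az": 0,"gripper": -1},
    {"dx": 0,"dy": 0,"dz": -0.39,"ax": 0,"ay": 0,"az": 0,"gripper": -1},
  ],
)

```text
time: 5.75
eef_pos: [0.6044, -0.0248, 0.0359]
tcp_rot: [0.999, 0.038, 0.0, 0.0]
contact_force: [0.3, -0.2, -1.5]
opening: 0.155
finger_force: 61.0
```

jog_arm(
  increments=[
    {"dx": 0,"dy": 0,"dz": 0,"ax": 0,"ay": 0,"az": 0,"gripper": -0.3},
    {"dx": 0,"dy": 0,"dz": 0,"ax": 0,"ay": 0,"az": 0,"gripper": -0.3},
    {"dx": 0,"dy": 0,"dz": 0,"ax": 0,"ay": 0,"az": 0,"gripper": -0.3},
    {"dx": 0,"dy": 0,"dz": 0,"ax": 0,"ay": 0,"az": 0,"gripper": -0.3},
    {"dx": 0,"dy": 0,"dz": 0.3,"ax": 0,"ay": 0,"az": 0,"gripper": -0.3},
    {"dx": 0,"dy": 0,"dz": 0.7,"ax": 0,"ay": 0,"az": 0,"gripper": -0.3},
    {"dx": 0,"dy": 0,"dz": 1,"ax": 0,"ay": 0,"az": 0,"gripper": 0.7},
    {"dx": 0,"dy": 0,"dz": 1,"ax": 0,"ay": 0,"az": 0,"gripper": 0.7},
  ],
)

```text
time: 6.55
eef_pos: [0.6082, -0.0254, 0.1632]
tcp_rot: [0.999, 0.038, 0.007, 0.002]
contact_force: [0.7, -0.0, 1.1]
opening: 0.679
finger_force: 0.0
```

jog_arm(
  increments=[
    {"dx": 0.3,"dy": -0.4,"dz": 0,"ax": 0,"ay": 0,"az": 0,"gripper": 0.8},
    {"dx": 0.55,"dy": -0.8,"dz": 0,"ax": 0,"ay": 0,"az": 0,"gripper": 0.8},
    {"dx": 0.55,"dy": -1,"dz": 0,"ax": 0,"ay": 0,"az": 0,"gripper": 0.8},
    {"dx": 0.55,"dy": -1,"dz": 0,"ax": 0,"ay": 0,"az": 0,"gripper": 0.8},
    {"dx": 0.55,"dy": -1,"dz": 0,"ax": 0,"ay": 0,"az": 0,"gripper": 0.8},
    {"dx": 0.55,"dy": -1,"dz": 0,"ax": 0,"ay": 0,"az": 0,"gripper": 0.8},
  ],
)

```text
time: 7.15
eef_pos: [0.6693, -0.1435, 0.1545]
tcp_rot: [0.999, 0.038, -0.001, -0.001]
contact_force: [-1.9, 0.1, 0.1]
opening: 0.898
finger_force: 0.0
```

Run:
```python
from h import *
print(get_state()["eef_pos"],get_state()["tcp_rot"])
d=imaging.read_camera("side");a=cv2.resize(d["frame"][100:280,150:300],None,fx=3,fy=3)
e=imaging.read_camera("top");b=cv2.resize(e["frame"][120:255,195:305],None,fx=3,fy=4)
cv2.imwrite("pics/s4.png",np.hstack([a,b]))
```

```text
[ 0.66932326 -0.1435021   0.15448973] [ 9.99269952e-01  3.81881800e-02 -9.40776866e-04 -5.84599377e-04]
```

View pics/s4.png

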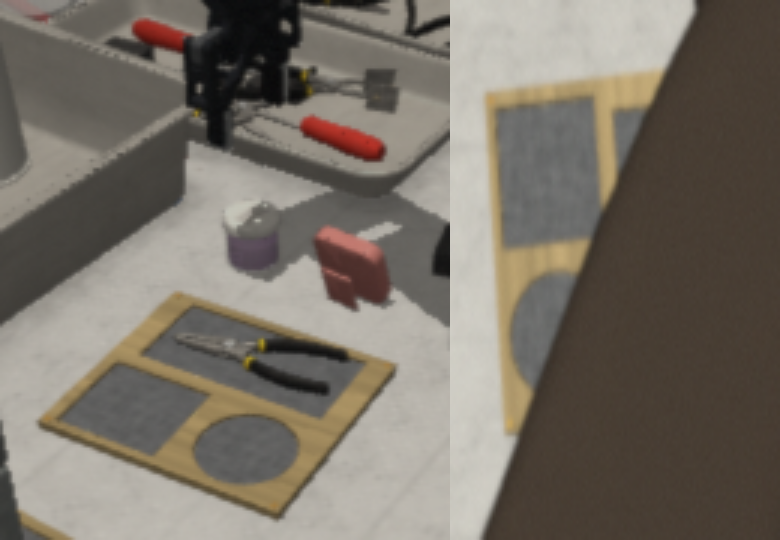

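The pliers lie inside the long pocket, from about (180,340) to (345,355). The gripper is above the jar, which is at (252,225). I'll descend and grip it.

jog_arm(
  increments=[
    {"dx": 0.015,"dy": -0.02,"dz": -0.4,"ax": 0,"ay": 0,"az": 0,"gripper": 0.8},
    {"dx": 0.015,"dy": -0.02,"dz": -0.75,"ax": 0,"ay": 0,"az": 0,"gripper": 0.8},
    {"dx": 0.015,"dy": -0.02,"dz": -0.94,"ax": 0,"ay": 0,"az": 0,"gripper": 0.8},
    {"dx": 0.015,"dy": -0.02,"dz": -0.94,"ax": 0,"ay": 0,"az": 0,"gripper": 0.8},
    {"dx": 0.015,"dy": -0.02,"dz": -0.94,"ax": 0,"ay": 0,"az": 0,"gripper": 0},
    {"dx": 0.015,"dy": -0.02,"dz": -0.94,"ax": 0,"ay": 0,"az": 0,"gripper": -1},
    {"dx": 0.015,"dy": -0.02,"dz": -0.94,"ax": 0,"ay": 0,"az": 0,"gripper": -1},
    {"dx": 0.015,"dy": -0.02,"dz": -0.94,"ax": 0,"ay": 0,"az": 0,"gripper": -1},
    {"dx": 0.015,"dy": -0.02,"dz": -0.94,"ax": 0,"ay": 0,"az": 0,"gripper": -1},
  ],
  force=40,
)

```text
time: 8.15
eef_pos: [0.6738, -0.1475, 0.0458]
tcp_rot: [0.999, 0.038, 0.002, 0.001]
contact_force: [0.4, 0.8, 6.1]
opening: 0.569
finger_force: 41.8
```

jog_arm(
  increments=[
    {"dx": 0,"dy": 0,"dz": 0.2,"ax": 0,"ay": 0,"az": 0,"gripper": -1},
    {"dx": 0,"dy": 0,"dz": 0.5,"ax": 0,"ay": 0,"az": 0,"gripper": -1},
    {"dx": 0,"dy": 0,"dz": 0.8,"ax": 0,"ay": 0,"az": 0,"gripper": -1},
    {"dx": 0,"dy": 0,"dz": 0.8,"ax": 0,"ay": 0,"az": 0,"gripper": -1},
    {"dx": 0,"dy": 0,"dz": 0.8,"ax": 0,"ay": 0,"az": 0,"gripper": -1},
  ],
)

```text
time: 8.65
eef_pos: [0.6724, -0.1474, 0.1402]
tcp_rot: [0.999, 0.038, 0.001, 0.001]
contact_force: [-0.2, 0.4, -1.4]
opening: 0.567
finger_force: 41.6
```

jog_arm(
  increments=[
    {"dx": -0.2,"dy": 0.3,"dz": 0.1,"ax": 0,"ay": 0,"az": 0,"gripper": -1},
    {"dx": -0.4,"dy": 0.6,"dz": 0.1,"ax": 0,"ay": 0,"az": 0,"gripper": -1},
    {"dx": -0.6,"dy": 0.87,"dz": 0.1,"ax": 0,"ay": 0,"az": 0,"gripper": -1},
    {"dx": -0.6,"dy": 0.87,"dz": 0.1,"ax": 0,"ay": 0,"az": 0,"gripper": -1},
  ],
)

```text
time: 9.05
eef_pos: [0.5951, -0.0385, 0.1469]
tcp_rot: [0.999, 0.04, -0.004, -0.002]
contact_force: [0.6, 0.0, -0.9]
opening: 0.566
finger_force: 41.6
```

jog_arm(
  increments=[
    {"dx": -0.2,"dy": 0.3,"dz": 0,"ax": 0,"ay": 0,"az": 0,"gripper": -1},
    {"dx": -0.4,"dy": 0.6,"dz": 0,"ax": 0,"ay": 0,"az": 0,"gripper": -1},
    {"dx": -0.59,"dy": 0.87,"dz": 0,"ax": 0,"ay": 0,"az": 0,"gripper": -1},
    {"dx": -0.59,"dy": 0.87,"dz": -0.3,"ax": 0,"ay": 0,"az": 0,"gripper": -1},
    {"dx": -0.59,"dy": 0.87,"dz": -0.6,"ax": 0,"ay": 0,"az": 0,"gripper": -1},
    {"dx": -0.59,"dy": 0.87,"dz": -0.6,"ax": 0,"ay": 0,"az": 0,"gripper": -1},
    {"dx": -0.59,"dy": 0.87,"dz": -0.6,"ax": 0,"ay": 0,"az": 0,"gripper": -1},
  ],
)

```text
time: 9.75
eef_pos: [0.5283, 0.0615, 0.0774]
tcp_rot: [0.999, 0.038, -0.002, -0.0]
contact_force: [0.6, 1.0, 0.0]
opening: 0.568
finger_force: 41.8
```

jog_arm(
  increments=[
    {"dx": 0.005,"dy": 0.005,"dz": -0.12,"ax": 0,"ay": 0,"az": 0,"gripper": -1},
    {"dx": 0.005,"dy": 0.005,"dz": -0.2,"ax": 0,"ay": 0,"az": 0,"gripper": -1},
    {"dx": 0.005,"dy": 0.005,"dz": -0.23,"ax": 0,"ay": 0,"az": 0,"gripper": -1},
    {"dx": 0.005,"dy": 0.005,"dz": -0.23,"ax": 0,"ay": 0,"az": 0,"gripper": -1},
    {"dx": 0.005,"dy": 0.005,"dz": -0.23,"ax": 0,"ay": 0,"az": 0,"gripper": -1},
  ],
)

```text
time: 10.25
eef_pos: [0.53, 0.0623, 0.0514]
tcp_rot: [0.999, 0.038, 0.0, 0.0]
contact_force: [-0.9, -0.5, -1.4]
opening: 0.572
finger_force: 41.8
```

jog_arm(
  increments=[
    {"dx": 0,"dy": 0,"dz": -0.02,"ax": 0,"ay": 0,"az": 0,"gripper": -1},
    {"dx": 0,"dy": 0,"dz": -0.02,"ax": 0,"ay": 0,"az": 0,"gripper": -1},
    {"dx": 0,"dy": 0,"dz": -0.02,"ax": 0,"ay": 0,"az": 0,"gripper": -1},
  ],
)

```text
time: 10.55
eef_pos: [0.5305, 0.0623, 0.0498]
tcp_rot: [0.999, 0.038, 0.001, 0.0]
contact_force: [-1.5, -0.3, 5.1]
opening: 0.57
finger_force: 42.0
```

jog_arm(
  increments=[
    {"dx": 0,"dy": 0,"dz": 0,"ax": 0,"ay": 0,"az": 0,"gripper": 0.5},
    {"dx": 0,"dy": 0,"dz": 0,"ax": 0,"ay": 0,"az": 0,"gripper": 0.5},
    {"dx": 0,"dy": 0,"dz": 0,"ax": 0,"ay": 0,"az": 0,"gripper": 0.5},
    {"dx": 0,"dy": 0,"dz": 0.3,"ax": 0,"ay": 0,"az": 0,"gripper": 0.5},
    {"dx": 0,"dy": 0,"dz": 0.6,"ax": 0,"ay": 0,"az": 0,"gripper": 0.5},
    {"dx": 0,"dy": 0,"dz": 0.9,"ax": 0,"ay": 0,"az": 0,"gripper": 0.8},
    {"dx": 0,"dy": 0,"dz": 0.9,"ax": 0,"ay": 0,"az": 0,"gripper": 0.8},
  ],
)

```text
time: 11.25
eef_pos: [0.5334, 0.0621, 0.1627]
tcp_rot: [0.999, 0.038, 0.006, 0.001]
contact_force: [0.1, 0.8, 0.9]
opening: 0.901
finger_force: 0.0
```

jog_arm(
  increments=[
    {"dx": -0.03,"dy": -0.3,"dz": 0,"ax": 0,"ay": 0,"az": 0,"gripper": 0.8},
    {"dx": -0.06,"dy": -0.6,"dz": 0,"ax": 0,"ay": 0,"az": 0.05,"gripper": 0.8},
    {"dx": -0.08,"dy": -0.85,"dz": 0,"ax": 0,"ay": 0,"az": 0.05,"gripper": 0.8},
    {"dx": -0.08,"dy": -0.85,"dz": 0,"ax": 0,"ay": 0,"az": 0.05,"gripper": 0.8},
  ],
)

```text
time: 11.65
eef_pos: [0.5196, -0.0422, 0.1559]
tcp_rot: [0.997, 0.075, -0.0, 0.0]
contact_force: [0.4, 0.5, -1.3]
opening: 0.897
finger_force: 0.0
```

jog_arm(
  increments=[
    {"dx": -0.03,"dy": -0.3,"dz": 0,"ax": 0,"ay": 0,"az": 0,"gripper": 0.8},
    {"dx": -0.06,"dy": -0.6,"dz": 0,"ax": 0,"ay": 0,"az": 0.05,"gripper": 0.8},
    {"dx": -0.08,"dy": -0.85,"dz": 0,"ax": 0,"ay": 0,"az": 0.05,"gripper": 0.8},
    {"dx": -0.08,"dy": -0.85,"dz": 0,"ax": 0,"ay": 0,"az": 0.05,"gripper": 0.8},
  ],
)

```text
time: 12.05
eef_pos: [0.5103, -0.1437, 0.1562]
tcp_rot: [0.993, 0.114, -0.0, 0.0]
contact_force: [-0.0, 1.0, -0.0]
opening: 0.9
finger_force: 0.0
```

jog_arm(
  increments=[
    {"dx": -0.03,"dy": -0.3,"dz": 0,"ax": 0,"ay": 0,"az": 0,"gripper": 0.8},
    {"dx": -0.06,"dy": -0.6,"dz": 0,"ax": 0,"ay": 0,"az": 0.035,"gripper": 0.8},
    {"dx": -0.07,"dy": -0.85,"dz": 0,"ax": 0,"ay": 0,"az": 0.035,"gripper": 0.8},
    {"dx": -0.07,"dy": -0.85,"dz": -0.3,"ax": 0,"ay": 0,"az": 0.035,"gripper": 0.8},
    {"dx": -0.07,"dy": -0.85,"dz": -0.5,"ax": 0,"ay": 0,"az": 0.035,"gripper": 0.8},
    {"dx": -0.07,"dy": -0.85,"dz": -0.6,"ax": 0,"ay": 0,"az": 0.035,"gripper": 0.8},
    {"dx": -0.07,"dy": -0.85,"dz": -0.6,"ax": 0,"ay": 0,"az": 0.035,"gripper": 0.8},
    {"dx": -0.07,"dy": -0.85,"dz": -0.6,"ax": 0,"ay": 0,"az": 0.035,"gripper": 0.8},
  ],
)

```text
time: 12.85
eef_pos: [0.5028, -0.2431, 0.0852]
tcp_rot: [0.99, 0.144, 0.0, 0.0]
contact_force: [-0.4, -0.8, 0.4]
opening: 0.903
finger_force: 0.0
```

Run:
```python
from h import *
print(get_state()["eef_pos"],get_state()["tcp_rot"])
d=imaging.read_camera("side");a=cv2.resize(d["frame"][100:280,200:350],None,fx=3,fy=3)
e=imaging.read_camera("top");b=cv2.resize(e["frame"][130:265,195:305],None,fx=4,fy=4)
cv2.imwrite("pics/s5.png",np.hstack([a,b[:540,:350]]))
```

```text
[ 0.50275084 -0.24314699  0.08521018] [9.89595164e-01 1.43879564e-01 2.44819713e-04 1.52118131e-04]
```

View pics/s5.png

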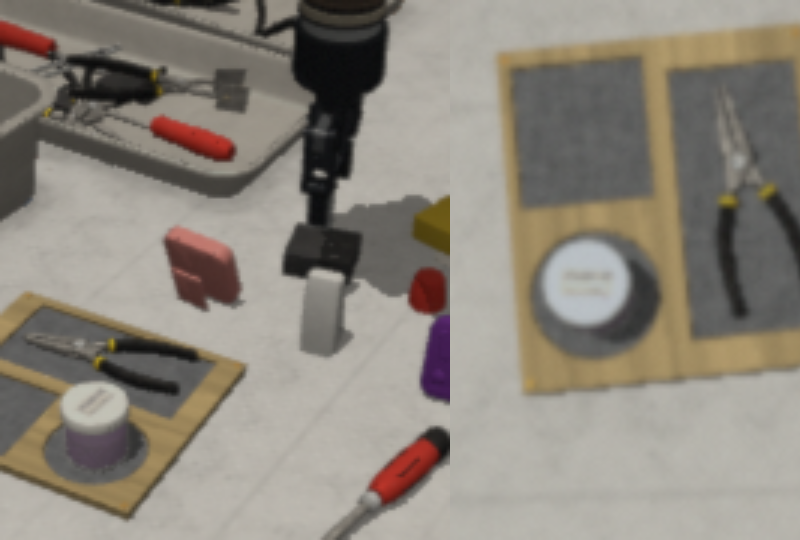

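The jar stands in the round pocket at (587,280), and the pliers lie in the long pocket. The gripper straddles the graphite block. I'll grip it.

jog_arm(
  increments=[
    {"dx": 0.005,"dy": 0,"dz": -0.25,"ax": 0,"ay": 0,"az": 0,"gripper": 0.8},
    {"dx": 0.005,"dy": 0,"dz": -0.4,"ax": 0,"ay": 0,"az": 0,"gripper": 0.8},
    {"dx": 0.005,"dy": 0,"dz": -0.46,"ax": 0,"ay": 0,"az": 0,"gripper": 0.8},
    {"dx": 0.005,"dy": 0,"dz": -0.46,"ax": 0,"ay": 0,"az": 0,"gripper": 0.8},
    {"dx": 0.005,"dy": 0,"dz": -0.46,"ax": 0,"ay": 0,"az": 0,"gripper": 0},
    {"dx": 0.005,"dy": 0,"dz": -0.46,"ax": 0,"ay": 0,"az": 0,"gripper": -1},
    {"dx": 0.005,"dy": 0,"dz": -0.46,"ax": 0,"ay": 0,"az": 0,"gripper": -1},
    {"dx": 0.005,"dy": 0,"dz": -0.46,"ax": 0,"ay": 0,"az": 0,"gripper": -1},
    {"dx": 0.005,"dy": 0,"dz": -0.46,"ax": 0,"ay": 0,"az": 0,"gripper": -1},
  ],
  force=50,
)

```text
time: 13.85
eef_pos: [0.5041, -0.2446, 0.0315]
tcp_rot: [0.99, 0.143, 0.001, 0.001]
contact_force: [-0.2, -0.5, 6.5]
opening: 0.595
finger_force: 55.2
```

jog_arm(
  increments=[
    {"dx": 0,"dy": 0,"dz": 0.2,"ax": 0,"ay": 0,"az": 0,"gripper": -1},
    {"dx": 0,"dy": 0,"dz": 0.5,"ax": 0,"ay": 0,"az": 0,"gripper": -1},
    {"dx": 0,"dy": 0,"dz": 0.9,"ax": 0,"ay": 0,"az": 0,"gripper": -1},
    {"dx": 0,"dy": 0,"dz": 0.9,"ax": 0,"ay": 0,"az": 0,"gripper": -1},
    {"dx": 0,"dy": 0,"dz": 0.9,"ax": 0,"ay": 0,"az": 0,"gripper": -1},
  ],
)

```text
time: 14.35
eef_pos: [0.5032, -0.244, 0.1389]
tcp_rot: [0.99, 0.143, 0.001, 0.001]
contact_force: [0.6, -0.8, -2.7]
opening: 0.594
finger_force: 54.4
```

jog_arm(
  increments=[
    {"dx": 0.15,"dy": 0.3,"dz": 0.1,"ax": 0,"ay": 0,"az": 0,"gripper": -1},
    {"dx": 0.25,"dy": 0.6,"dz": 0.1,"ax": 0,"ay": 0,"az": -0.05,"gripper": -1},
    {"dx": 0.35,"dy": 0.87,"dz": 0.1,"ax": 0,"ay": 0,"az": -0.05,"gripper": -1},
    {"dx": 0.35,"dy": 0.87,"dz": 0.1,"ax": 0,"ay": 0,"az": -0.05,"gripper": -1},
  ],
)

```text
time: 14.75
eef_pos: [0.5438, -0.1353, 0.1467]
tcp_rot: [0.994, 0.106, -0.002, -0.002]
contact_force: [-0.5, -0.8, -1.4]
opening: 0.591
finger_force: 54.3
```

jog_arm(
  increments=[
    {"dx": 0.15,"dy": 0.3,"dz": 0,"ax": 0,"ay": 0,"az": 0,"gripper": -1},
    {"dx": 0.25,"dy": 0.6,"dz": 0,"ax": 0,"ay": 0,"az": -0.05,"gripper": -1},
    {"dx": 0.35,"dy": 0.87,"dz": 0,"ax": 0,"ay": 0,"az": -0.05,"gripper": -1},
    {"dx": 0.35,"dy": 0.87,"dz": 0,"ax": 0,"ay": 0,"az": -0.05,"gripper": -1},
  ],
)

```text
time: 15.15
eef_pos: [0.5861, -0.0319, 0.1472]
tcp_rot: [0.998, 0.067, -0.002, -0.001]
contact_force: [0.5, 0.9, -1.4]
opening: 0.596
finger_force: 54.3
```

jog_arm(
  increments=[
    {"dx": 0.15,"dy": 0.3,"dz": 0,"ax": 0,"ay": 0,"az": 0,"gripper": -1},
    {"dx": 0.25,"dy": 0.6,"dz": 0,"ax": 0,"ay": 0,"az": -0.03,"gripper": -1},
    {"dx": 0.34,"dy": 0.87,"dz": 0,"ax": 0,"ay": 0,"az": -0.03,"gripper": -1},
    {"dx": 0.34,"dy": 0.87,"dz": -0.2,"ax": 0,"ay": 0,"az": -0.03,"gripper": -1},
    {"dx": 0.34,"dy": 0.87,"dz": -0.5,"ax": 0,"ay": 0,"az": -0.03,"gripper": -1},
    {"dx": 0.34,"dy": 0.87,"dz": -0.7,"ax": 0,"ay": 0,"az": -0.03,"gripper": -1},
    {"dx": 0.34,"dy": 0.87,"dz": -0.7,"ax": 0,"ay": 0,"az": -0.03,"gripper": -1},
    {"dx": 0.34,"dy": 0.87,"dz": -0.7,"ax": 0,"ay": 0,"az": -0.03,"gripper": -1},
  ],
)

```text
time: 15.95
eef_pos: [0.6266, 0.0686, 0.0642]
tcp_rot: [0.999, 0.041, -0.001, -0.0]
contact_force: [-0.2, 0.4, -1.2]
opening: 0.59
finger_force: 54.3
```

jog_arm(
  increments=[
    {"dx": 0.01,"dy": 0.01,"dz": -0.12,"ax": 0,"ay": 0,"az": 0,"gripper": -1},
    {"dx": 0.01,"dy": 0.01,"dz": -0.2,"ax": 0,"ay": 0,"az": 0,"gripper": -1},
    {"dx": 0.01,"dy": 0.01,"dz": -0.23,"ax": 0,"ay": 0,"az": 0,"gripper": -1},
    {"dx": 0.01,"dy": 0.01,"dz": -0.23,"ax": 0,"ay": 0,"az": 0,"gripper": -1},
    {"dx": 0.01,"dy": 0.01,"dz": -0.23,"ax": 0,"ay": 0,"az": 0,"gripper": -1},
  ],
)

```text
time: 16.45
eef_pos: [0.6289, 0.0708, 0.0382]
tcp_rot: [0.999, 0.042, 0.0, 0.0]
contact_force: [0.3, -0.9, -1.1]
opening: 0.595
finger_force: 54.3
```

jog_arm(
  increments=[
    {"dx": 0,"dy": 0,"dz": -0.02,"ax": 0,"ay": 0,"az": 0,"gripper": -1},
    {"dx": 0,"dy": 0,"dz": -0.02,"ax": 0,"ay": 0,"az": 0,"gripper": -1},
    {"dx": 0,"dy": 0,"dz": -0.02,"ax": 0,"ay": 0,"az": 0,"gripper": -1},
  ],
)

```text
time: 16.75
eef_pos: [0.6288, 0.0708, 0.0357]
tcp_rot: [0.999, 0.042, 0.0, 0.0]
contact_force: [-0.2, -0.5, -1.5]
opening: 0.593
finger_force: 54.3
```

jog_arm(
  increments=[
    {"dx": 0,"dy": 0,"dz": 0,"ax": 0,"ay": 0,"az": 0,"gripper": 0.5},
    {"dx": 0,"dy": 0,"dz": 0,"ax": 0,"ay": 0,"az": 0,"gripper": 0.5},
    {"dx": 0,"dy": 0,"dz": 0,"ax": 0,"ay": 0,"az": 0,"gripper": 0.5},
    {"dx": 0,"dy": 0,"dz": 0.3,"ax": 0,"ay": 0,"az": 0,"gripper": 0.5},
    {"dx": 0,"dy": 0,"dz": 0.6,"ax": 0,"ay": 0,"az": 0,"gripper": 0.5},
    {"dx": 0,"dy": 0,"dz": 1,"ax": 0,"ay": 0,"az": 0,"gripper": 0.5},
    {"dx": 0,"dy": 0,"dz": 1,"ax": 0,"ay": 0,"az": 0,"gripper": 0.5},
  ],
)

```text
time: 17.45
eef_pos: [0.6336, 0.0706, 0.1648]
tcp_rot: [0.999, 0.042, 0.008, 0.001]
contact_force: [1.4, -0.3, 1.0]
opening: 0.753
finger_force: 0.0
```

jog_arm(
  increments=[
    {"dx": -0.25,"dy": -0.3,"dz": 0,"ax": 0,"ay": 0,"az": 0.53,"gripper": 0.5},
    {"dx": -0.5,"dy": -0.6,"dz": 0,"ax": 0,"ay": 0,"az": 0.53,"gripper": 0.5},
    {"dx": -0.745,"dy": -0.89,"dz": 0,"ax": 0,"ay": 0,"az": 0.53,"gripper": 0.5},
    {"dx": -0.745,"dy": -0.89,"dz": 0,"ax": 0,"ay": 0,"az": 0.53,"gripper": 0.5},
    {"dx": -0.745,"dy": -0.89,"dz": 0,"ax": 0,"ay": 0,"az": 0.53,"gripper": 0.5},
    {"dx": -0.745,"dy": -0.89,"dz": 0,"ax": 0,"ay": 0,"az": 0.53,"gripper": 0.5},
  ],
)

```text
time: 18.05
eef_pos: [0.539, -0.0366, 0.1556]
tcp_rot: [0.896, 0.444, 0.0, 0.0]
contact_force: [-0.8, 0.1, 0.3]
opening: 0.746
finger_force: 0.0
```

jog_arm(
  increments=[
    {"dx": -0.25,"dy": -0.3,"dz": 0,"ax": 0,"ay": 0,"az": 0.53,"gripper": 0.5},
    {"dx": -0.5,"dy": -0.6,"dz": 0,"ax": 0,"ay": 0,"az": 0.53,"gripper": 0.5},
    {"dx": -0.745,"dy": -0.89,"dz": 0,"ax": 0,"ay": 0,"az": 0.53,"gripper": 0.5},
    {"dx": -0.745,"dy": -0.89,"dz": 0,"ax": 0,"ay": 0,"az": 0.53,"gripper": 0.5},
    {"dx": -0.745,"dy": -0.89,"dz": 0,"ax": 0,"ay": 0,"az": 0.53,"gripper": 0.5},
    {"dx": -0.745,"dy": -0.89,"dz": 0,"ax": 0,"ay": 0,"az": 0.53,"gripper": 0.5},
    {"dx": -0.745,"dy": -0.89,"dz": -0.1,"ax": 0,"ay": 0,"az": 0.53,"gripper": 0.5},
    {"dx": -0.745,"dy": -0.89,"dz": -0.1,"ax": 0,"ay": 0,"az": 0.53,"gripper": 0.5},
  ],
)

```text
time: 18.85
eef_pos: [0.4488, -0.1422, 0.1415]
tcp_rot: [0.643, 0.766, -0.0, -0.002]
contact_force: [-0.3, 0.1, -1.0]
opening: 0.751
finger_force: 0.0
```

Run:
```python
from h import *
print(get_state()["eef_pos"],get_state()["tcp_rot"])
d=imaging.read_camera("side");a=cv2.resize(d["frame"][100:280,170:370],None,fx=2,fy=2.5)
e=imaging.read_camera("top");b=cv2.resize(e["frame"][130:265,195:305],None,fx=3.5,fy=3.33)
cv2.imwrite("pics/s6.png",np.hstack([a[:449],b[:449]]))
```

```text
[ 0.44876546 -0.14222995  0.14150812] [ 6.42545314e-01  7.66245735e-01 -3.10713077e-04 -1.70159658e-03]
```

View pics/s6.png

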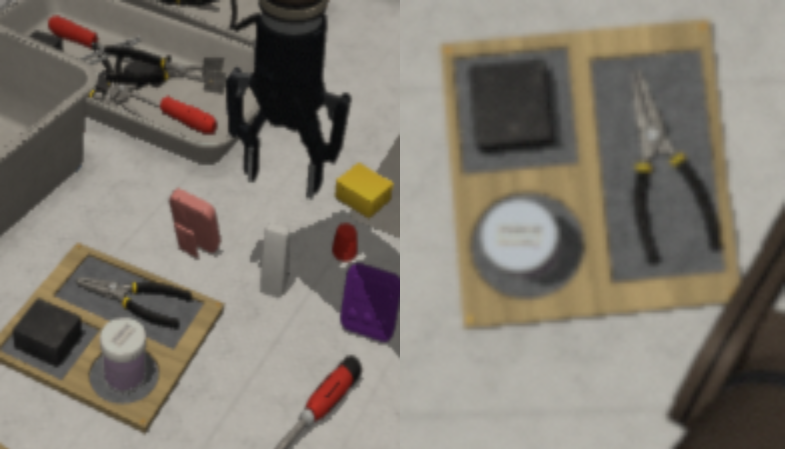

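The large board's three items are all in their pockets: graphite at (512,105), jar at (520,235) and pliers at (660,160). The gripper is above the scorer, so I'll grip it.

jog_arm(
  increments=[
    {"dx": 0.015,"dy": 0,"dz": -0.3,"ax": 0,"ay": 0,"az": 0,"gripper": 0.5},
    {"dx": 0.015,"dy": 0,"dz": -0.6,"ax": 0,"ay": 0,"az": 0,"gripper": 0.5},
    {"dx": 0.015,"dy": 0,"dz": -0.79,"ax": 0,"ay": 0,"az": 0,"gripper": 0.5},
    {"dx": 0.015,"dy": 0,"dz": -0.79,"ax": 0,"ay": 0,"az": 0,"gripper": 0.5},
    {"dx": 0.015,"dy": 0,"dz": -0.79,"ax": 0,"ay": 0,"az": 0,"gripper": -0.2},
    {"dx": 0.015,"dy": 0,"dz": -0.79,"ax": 0,"ay": 0,"az": 0,"gripper": -1},
    {"dx": 0.015,"dy": 0,"dz": -0.79,"ax": 0,"ay": 0,"az": 0,"gripper": -1},
    {"dx": 0.015,"dy": 0,"dz": -0.79,"ax": 0,"ay": 0,"az": 0,"gripper": -1},
    {"dx": 0.015,"dy": 0,"dz": -0.79,"ax": 0,"ay": 0,"az": 0,"gripper": -1},
  ],
  force=30,
)

```text
time: 19.85
eef_pos: [0.4532, -0.1437, 0.0507]
tcp_rot: [0.642, 0.767, 0.0, 0.002]
contact_force: [-0.4, 0.5, 6.8]
opening: 0.345
finger_force: 30.5
```

jog_arm(
  increments=[
    {"dx": 0,"dy": 0,"dz": 0.2,"ax": 0,"ay": 0,"az": 0,"gripper": -1},
    {"dx": 0,"dy": 0,"dz": 0.5,"ax": 0,"ay": 0,"az": 0,"gripper": -1},
    {"dx": 0,"dy": 0,"dz": 0.8,"ax": 0,"ay": 0,"az": 0,"gripper": -1},
    {"dx": 0,"dy": 0,"dz": 0.8,"ax": 0,"ay": 0,"az": 0,"gripper": -1},
    {"dx": 0,"dy": 0,"dz": 0.8,"ax": 0,"ay": 0,"az": 0,"gripper": -1},
  ],
)

```text
time: 20.35
eef_pos: [0.452, -0.143, 0.1456]
tcp_rot: [0.642, 0.767, 0.0, 0.001]
contact_force: [-0.4, -0.8, -0.3]
opening: 0.349
finger_force: 29.9
```

Run:
```python
from h import *
W=world(dict(np.load("top0.npz")))*1000
for a,b in((30,100),(100,160),(160,220),(220,300),(300,420)):
    for x0,x1 in((430,520),(520,600),(600,680)):
        m=(W[...,2]>a)&(W[...,2]<b)&(W[...,0]>x0)&(W[...,0]<x1)&(W[...,1]>200)
        if m.sum()>3: print(a,b,x0,m.sum(),np.round(np.percentile(W[m][:,1],[0,2,20])))
```

```text
30 100 430 553 [379. 379. 380.]
30 100 520 476 [377. 379. 380.]
30 100 600 465 [378. 379. 380.]
100 160 430 593 [378. 379. 380.]
100 160 520 497 [379. 379. 380.]
100 160 600 473 [379. 379. 380.]
160 220 430 712 [378. 379. 380.]
160 220 520 609 [378. 379. 380.]
160 220 600 592 [378. 379. 380.]
220 300 430 1229 [378. 379. 380.]
220 300 520 1037 [378. 379. 380.]
220 300 600 984 [378. 379. 380.]
300 420 430 1357 [378. 379. 380.]
300 420 520 1336 [378. 379. 381.]
300 420 600 1423 [378. 379. 381.]
```

jog_arm(
  increments=[
    {"dx": 0.1,"dy": 0.3,"dz": 0.15,"ax": 0,"ay": 0,"az": -0.06,"gripper": -1},
    {"dx": 0.15,"dy": 0.6,"dz": 0.15,"ax": 0,"ay": 0,"az": -0.06,"gripper": -1},
    {"dx": 0.17,"dy": 0.8,"dz": 0.15,"ax": 0,"ay": 0,"az": -0.06,"gripper": -1},
    {"dx": 0.17,"dy": 0.8,"dz": 0.15,"ax": 0,"ay": 0,"az": -0.06,"gripper": -1},
  ],
)

```text
time: 20.75
eef_pos: [0.4706, -0.0443, 0.1604]
tcp_rot: [0.676, 0.737, -0.001, -0.002]
contact_force: [0.2, -0.1, -0.4]
opening: 0.347
finger_force: 30.0
```

jog_arm(
  increments=[
    {"dx": 0.1,"dy": 0.3,"dz": 0,"ax": 0,"ay": 0,"az": -0.07,"gripper": -1},
    {"dx": 0.15,"dy": 0.6,"dz": 0,"ax": 0,"ay": 0,"az": -0.07,"gripper": -1},
    {"dx": 0.17,"dy": 0.8,"dz": 0,"ax": 0,"ay": 0,"az": -0.07,"gripper": -1},
    {"dx": 0.17,"dy": 0.8,"dz": 0,"ax": 0,"ay": 0,"az": -0.07,"gripper": -1},
  ],
)

```text
time: 21.15
eef_pos: [0.4916, 0.0506, 0.1609]
tcp_rot: [0.715, 0.699, -0.001, -0.001]
contact_force: [-0.2, -0.9, -0.3]
opening: 0.349
finger_force: 30.0
```

jog_arm(
  increments=[
    {"dx": 0.1,"dy": 0.3,"dz": 0,"ax": 0,"ay": 0,"az": 0,"gripper": -1},
    {"dx": 0.15,"dy": 0.6,"dz": 0,"ax": 0,"ay": 0,"az": 0,"gripper": -1},
    {"dx": 0.17,"dy": 0.8,"dz": 0,"ax": 0,"ay": 0,"az": 0,"gripper": -1},
    {"dx": 0.17,"dy": 0.8,"dz": 0,"ax": 0,"ay": 0,"az": 0,"gripper": -1},
  ],
)

```text
time: 21.55
eef_pos: [0.5126, 0.1458, 0.1614]
tcp_rot: [0.716, 0.699, -0.001, -0.001]
contact_force: [-0.1, -0.6, -0.7]
opening: 0.351
finger_force: 30.0
```

jog_arm(
  increments=[
    {"dx": 0.1,"dy": 0.3,"dz": 0,"ax": 0,"ay": 0,"az": 0,"gripper": -1},
    {"dx": 0.15,"dy": 0.6,"dz": 0,"ax": 0,"ay": 0,"az": 0,"gripper": -1},
    {"dx": 0.165,"dy": 0.8,"dz": -0.2,"ax": 0,"ay": 0,"az": 0,"gripper": -1},
    {"dx": 0.165,"dy": 0.8,"dz": -0.45,"ax": 0,"ay": 0,"az": 0,"gripper": -1},
    {"dx": 0.165,"dy": 0.8,"dz": -0.7,"ax": 0,"ay": 0,"az": 0,"gripper": -1},
    {"dx": 0.165,"dy": 0.8,"dz": -0.75,"ax": 0,"ay": 0,"az": 0,"gripper": -1},
    {"dx": 0.165,"dy": 0.8,"dz": -0.75,"ax": 0,"ay": 0,"az": 0,"gripper": -1},
    {"dx": 0.165,"dy": 0.8,"dz": -0.75,"ax": 0,"ay": 0,"az": 0,"gripper": -1},
  ],
)

```text
time: 22.35
eef_pos: [0.5338, 0.2403, 0.0739]
tcp_rot: [0.717, 0.697, 0.001, 0.001]
contact_force: [0.2, -0.2, 0.4]
opening: 0.347
finger_force: 30.0
```

Run:
```python
from h import *
print(get_state()["eef_pos"],get_state()["tcp_rot"])
d=imaging.read_camera("side");a=cv2.resize(d["frame"][180:340,130:300],None,fx=3.5,fy=3.5)
cv2.imwrite("pics/s7.png",a)
```

```text
[0.53384896 0.24029838 0.07392621] [7.16730390e-01 6.97349787e-01 7.16573290e-04 5.56652371e-04]
```

View pics/s7.png

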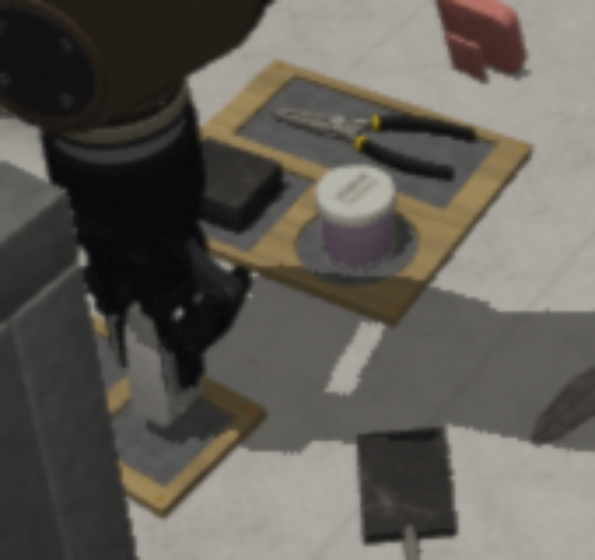

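The scorer is held upright over the small pocket, foot near (165,425). I'll lower it.

jog_arm(
  increments=[
    {"dx": 0,"dy": 0.035,"dz": -0.08,"ax": 0,"ay": 0,"az": 0,"gripper": -1},
    {"dx": 0,"dy": 0.035,"dz": -0.14,"ax": 0,"ay": 0,"az": 0,"gripper": -1},
    {"dx": 0,"dy": 0.035,"dz": -0.16,"ax": 0,"ay": 0,"az": 0,"gripper": -1},
    {"dx": 0,"dy": 0.035,"dz": -0.16,"ax": 0,"ay": 0,"az": 0,"gripper": -1},
    {"dx": 0,"dy": 0.035,"dz": -0.16,"ax": 0,"ay": 0,"az": 0,"gripper": -1},
  ],
)

```text
time: 22.9
eef_pos: [0.5328, 0.2457, 0.0546]
tcp_rot: [0.716, 0.698, -0.0, -0.0]
contact_force: [-3.5, -0.5, 6.0]
opening: 0.347
finger_force: 30.0
```

jog_arm(
  increments=[
    {"dx": 0,"dy": 0,"dz": -0.01,"ax": 0,"ay": 0,"az": 0,"gripper": -1},
    {"dx": 0,"dy": 0,"dz": -0.01,"ax": 0,"ay": 0,"az": 0,"gripper": -1},
    {"dx": 0,"dy": 0,"dz": -0.01,"ax": 0,"ay": 0,"az": 0,"gripper": -1},
  ],
)

```text
time: 23.2
eef_pos: [0.5329, 0.2457, 0.0546]
tcp_rot: [0.716, 0.698, -0.0, -0.0]
contact_force: [-5.0, -0.5, 11.5]
opening: 0.346
finger_force: 30.6
```

jog_arm(
  increments=[
    {"dx": 0,"dy": 0,"dz": 0.015,"ax": 0,"ay": 0,"az": 0,"gripper": -1},
    {"dx": 0,"dy": 0,"dz": 0.015,"ax": 0,"ay": 0,"az": 0,"gripper": 0.1},
    {"dx": 0,"dy": 0,"dz": 0.015,"ax": 0,"ay": 0,"az": 0,"gripper": 0.1},
    {"dx": 0,"dy": 0,"dz": 0.015,"ax": 0,"ay": 0,"az": 0,"gripper": 0.1},
    {"dx": 0,"dy": 0,"dz": 0.015,"ax": 0,"ay": 0,"az": 0,"gripper": 0.1},
    {"dx": 0,"dy": 0,"dz": 0.3,"ax": 0,"ay": 0,"az": 0,"gripper": 0.1},
    {"dx": 0,"dy": 0,"dz": 0.6,"ax": 0,"ay": 0,"az": 0,"gripper": 0.1},
    {"dx": 0,"dy": 0,"dz": 1,"ax": 0,"ay": 0,"az": 0,"gripper": 0.1},
    {"dx": 0,"dy": 0,"dz": 1,"ax": 0,"ay": 0,"az": 0,"gripper": 0.1},
  ],
)

```text
time: 24.1
eef_pos: [0.5371, 0.2466, 0.1806]
tcp_rot: [0.716, 0.698, 0.007, 0.004]
contact_force: [0.5, -0.3, 0.1]
opening: 0.553
finger_force: 0.0
```

jog_arm(
  increments=[
    {"dx": 0.02,"dy": -0.3,"dz": 0,"ax": 0,"ay": 0,"az": -0.01,"gripper": 0.1},
    {"dx": 0.05,"dy": -0.6,"dz": 0,"ax": 0,"ay": 0,"az": -0.01,"gripper": 0.95},
    {"dx": 0.075,"dy": -0.8,"dz": 0,"ax": 0,"ay": 0,"az": -0.01,"gripper": 0.95},
    {"dx": 0.075,"dy": -0.8,"dz": 0,"ax": 0,"ay": 0,"az": -0.01,"gripper": 0.95},
  ],
)

```text
time: 24.5
eef_pos: [0.5419, 0.147, 0.1719]
tcp_rot: [0.723, 0.691, -0.0, 0.0]
contact_force: [0.4, 0.2, -0.1]
opening: 0.975
finger_force: 0.0
```

jog_arm(
  increments=[
    {"dx": 0.02,"dy": -0.3,"dz": 0,"ax": 0,"ay": 0,"az": 0,"gripper": 0.95},
    {"dx": 0.05,"dy": -0.6,"dz": 0,"ax": 0,"ay": 0,"az": 0,"gripper": 0.95},
    {"dx": 0.075,"dy": -0.8,"dz": 0,"ax": 0,"ay": 0,"az": 0,"gripper": 0.95},
    {"dx": 0.075,"dy": -0.8,"dz": 0,"ax": 0,"ay": 0,"az": 0,"gripper": 0.95},
  ],
)

```text
time: 24.9
eef_pos: [0.5511, 0.0517, 0.1721]
tcp_rot: [0.723, 0.691, -0.0, 0.0]
contact_force: [-0.2, -0.3, -0.3]
opening: 0.98
finger_force: 0.0
```

jog_arm(
  increments=[
    {"dx": 0.02,"dy": -0.3,"dz": 0,"ax": 0,"ay": 0,"az": 0,"gripper": 0.95},
    {"dx": 0.05,"dy": -0.6,"dz": 0,"ax": 0,"ay": 0,"az": 0,"gripper": 0.95},
    {"dx": 0.075,"dy": -0.8,"dz": 0,"ax": 0,"ay": 0,"az": 0,"gripper": 0.95},
    {"dx": 0.075,"dy": -0.8,"dz": 0,"ax": 0,"ay": 0,"az": 0,"gripper": 0.95},
  ],
)

```text
time: 25.3
eef_pos: [0.5602, -0.0437, 0.1722]
tcp_rot: [0.723, 0.691, 0.0, 0.0]
contact_force: [-0.1, 1.0, -0.5]
opening: 0.974
finger_force: 0.0
```

jog_arm(
  increments=[
    {"dx": 0.02,"dy": -0.3,"dz": 0,"ax": 0,"ay": 0,"az": 0,"gripper": 0.95},
    {"dx": 0.05,"dy": -0.6,"dz": 0,"ax": 0,"ay": 0,"az": 0,"gripper": 0.95},
    {"dx": 0.075,"dy": -0.83,"dz": -0.2,"ax": 0,"ay": 0,"az": 0,"gripper": 0.95},
    {"dx": 0.075,"dy": -0.83,"dz": -0.5,"ax": 0,"ay": 0,"az": 0,"gripper": 0.95},
    {"dx": 0.075,"dy": -0.83,"dz": -0.5,"ax": 0,"ay": 0,"az": 0,"gripper": 0.95},
    {"dx": 0.075,"dy": -0.83,"dz": -0.5,"ax": 0,"ay": 0,"az": 0,"gripper": 0.95},
  ],
)

```text
time: 25.9
eef_pos: [0.5683, -0.1403, 0.1116]
tcp_rot: [0.721, 0.693, -0.0, -0.001]
contact_force: [-0.2, 0.3, 0.5]
opening: 0.977
finger_force: 0.0
```

Run:
```python
from h import *
print(get_state()["eef_pos"],get_state()["tcp_rot"])
d=imaging.read_camera("side");a=cv2.resize(d["frame"][100:250,200:330],None,fx=3,fy=3)
e=imaging.read_camera("top");b=cv2.resize(e["frame"][130:230,130:230],None,fx=4,fy=4.5)
cv2.imwrite("pics/s8.png",np.hstack([a,b]))
```

```text
[ 0.5682868  -0.14032065  0.11156988] [ 7.21330180e-01  6.92589735e-01 -2.84515593e-04 -1.46581524e-03]
```

View pics/s8.png

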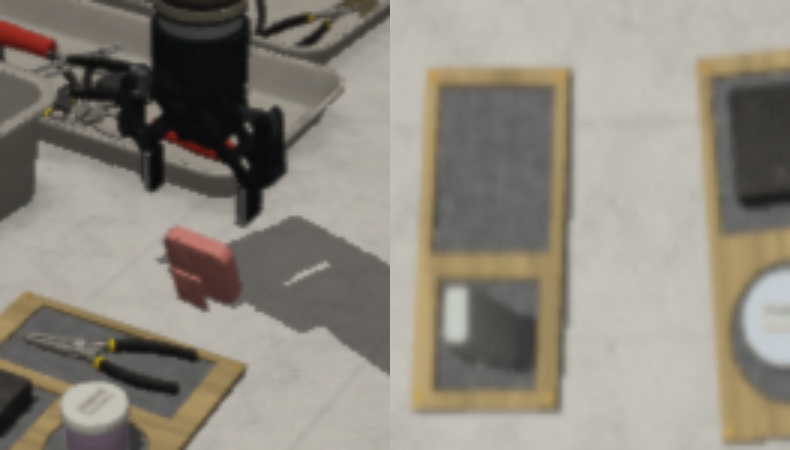

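The scorer stands in the small pocket, its top at (455,315) as the top camera's perspective shows it. The open fingers straddle the timer, so I'll grip by the sides.

jog_arm(
  increments=[
    {"dx": 0,"dy": -0.02,"dz": -0.25,"ax": 0,"ay": 0,"az": 0,"gripper": 0.95},
    {"dx": 0,"dy": -0.02,"dz": -0.45,"ax": 0,"ay": 0,"az": 0,"gripper": 0.95},
    {"dx": 0,"dy": -0.02,"dz": -0.56,"ax": 0,"ay": 0,"az": 0,"gripper": 0.95},
    {"dx": 0,"dy": -0.02,"dz": -0.56,"ax": 0,"ay": 0,"az": 0,"gripper": 0.95},
    {"dx": 0,"dy": -0.02,"dz": -0.56,"ax": 0,"ay": 0,"az": 0,"gripper": 0.2},
    {"dx": 0,"dy": -0.02,"dz": -0.56,"ax": 0,"ay": 0,"az": 0,"gripper": -1},
    {"dx": 0,"dy": -0.02,"dz": -0.56,"ax": 0,"ay": 0,"az": 0,"gripper": -1},
    {"dx": 0,"dy": -0.02,"dz": -0.56,"ax": 0,"ay": 0,"az": 0,"gripper": -1},
    {"dx": 0,"dy": -0.02,"dz": -0.56,"ax": 0,"ay": 0,"az": 0,"gripper": -1},
  ],
  force=30,
)

```text
time: 26.9
eef_pos: [0.5701, -0.1451, 0.0472]
tcp_rot: [0.722, 0.692, 0.001, 0.001]
contact_force: [-0.4, 1.1, 6.3]
opening: 0.733
finger_force: 33.0
```

jog_arm(
  increments=[
    {"dx": 0,"dy": 0,"dz": 0.2,"ax": 0,"ay": 0,"az": 0,"gripper": -1},
    {"dx": 0,"dy": 0,"dz": 0.5,"ax": 0,"ay": 0,"az": 0,"gripper": -1},
    {"dx": 0,"dy": 0,"dz": 0.9,"ax": 0,"ay": 0,"az": 0,"gripper": -1},
    {"dx": 0,"dy": 0,"dz": 0.9,"ax": 0,"ay": 0,"az": 0,"gripper": -1},
    {"dx": 0,"dy": 0,"dz": 0.9,"ax": 0,"ay": 0,"az": 0,"gripper": -1},
  ],
)

```text
time: 27.4
eef_pos: [0.5695, -0.1451, 0.1549]
tcp_rot: [0.722, 0.692, 0.001, 0.002]
contact_force: [-0.2, 0.1, -0.8]
opening: 0.731
finger_force: 33.5
```

jog_arm(
  increments=[
    {"dx": 0.05,"dy": 0.3,"dz": 0.05,"ax": 0,"ay": 0,"az": 0,"gripper": -1},
    {"dx": 0.1,"dy": 0.6,"dz": 0.05,"ax": 0,"ay": 0,"az": 0,"gripper": -1},
    {"dx": 0.11,"dy": 0.8,"dz": 0.05,"ax": 0,"ay": 0,"az": 0,"gripper": -1},
    {"dx": 0.11,"dy": 0.8,"dz": 0.05,"ax": 0,"ay": 0,"az": 0,"gripper": -1},
  ],
)

```text
time: 27.8
eef_pos: [0.5803, -0.0457, 0.1563]
tcp_rot: [0.721, 0.693, -0.001, -0.002]
contact_force: [-0.8, -0.6, -0.7]
opening: 0.732
finger_force: 33.4
```

jog_arm(
  increments=[
    {"dx": 0.05,"dy": 0.3,"dz": 0,"ax": 0,"ay": 0,"az": 0,"gripper": -1},
    {"dx": 0.1,"dy": 0.6,"dz": 0,"ax": 0,"ay": 0,"az": 0,"gripper": -1},
    {"dx": 0.11,"dy": 0.8,"dz": 0,"ax": 0,"ay": 0,"az": 0,"gripper": -1},
    {"dx": 0.11,"dy": 0.8,"dz": 0,"ax": 0,"ay": 0,"az": 0,"gripper": -1},
  ],
)

```text
time: 28.2
eef_pos: [0.5941, 0.0491, 0.1571]
tcp_rot: [0.721, 0.693, -0.001, -0.001]
contact_force: [0.4, -1.1, -0.2]
opening: 0.732
finger_force: 33.4
```

jog_arm(
  increments=[
    {"dx": 0.05,"dy": 0.3,"dz": 0,"ax": 0,"ay": 0,"az": 0,"gripper": -1},
    {"dx": 0.1,"dy": 0.6,"dz": 0,"ax": 0,"ay": 0,"az": 0,"gripper": -1},
    {"dx": 0.11,"dy": 0.8,"dz": 0,"ax": 0,"ay": 0,"az": 0,"gripper": -1},
    {"dx": 0.11,"dy": 0.8,"dz": 0,"ax": 0,"ay": 0,"az": 0,"gripper": -1},
  ],
)

```text
time: 28.6
eef_pos: [0.6078, 0.1442, 0.1576]
tcp_rot: [0.721, 0.693, -0.001, -0.001]
contact_force: [0.5, -1.1, -0.5]
opening: 0.735
finger_force: 33.4
```

jog_arm(
  increments=[
    {"dx": 0.05,"dy": 0.3,"dz": 0,"ax": 0,"ay": 0,"az": 0.01,"gripper": -1},
    {"dx": 0.1,"dy": 0.6,"dz": 0,"ax": 0,"ay": 0,"az": 0.01,"gripper": -1},
    {"dx": 0.12,"dy": 0.79,"dz": -0.2,"ax": 0,"ay": 0,"az": 0.01,"gripper": -1},
    {"dx": 0.12,"dy": 0.79,"dz": -0.5,"ax": 0,"ay": 0,"az": 0.01,"gripper": -1},
    {"dx": 0.12,"dy": 0.79,"dz": -0.72,"ax": 0,"ay": 0,"az": 0.01,"gripper": -1},
    {"dx": 0.12,"dy": 0.79,"dz": -0.72,"ax": 0,"ay": 0,"az": 0.01,"gripper": -1},
    {"dx": 0.12,"dy": 0.79,"dz": -0.72,"ax": 0,"ay": 0,"az": 0.01,"gripper": -1},
  ],
)

```text
time: 29.3
eef_pos: [0.6226, 0.2364, 0.0719]
tcp_rot: [0.717, 0.697, -0.001, -0.0]
contact_force: [-0.8, -0.1, -0.2]
opening: 0.735
finger_force: 33.4
```

Run:
```python
from h import *
print(get_state()["eef_pos"],get_state()["tcp_rot"])
d=imaging.read_camera("side");e=imaging.read_camera("top")
a=cv2.resize(d["frame"][160:340,110:230],None,fx=3,fy=3)
b=cv2.resize(e["frame"][105:240,120:230],None,fx=4,fy=4)
cv2.imwrite("pics/s9.png",np.hstack([a,b]))
```

```text
[0.62261754 0.23636776 0.07187455] [ 7.16854227e-01  6.97222198e-01 -1.04421704e-03 -3.66326981e-04]
```

View pics/s9.png

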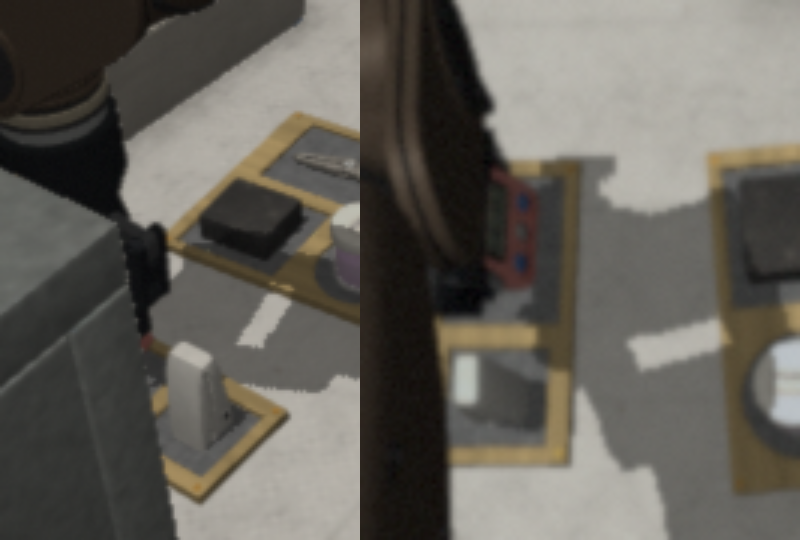

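The timer hangs over the wide pocket, its front edge (540,270) inside the pocket edge (558). The scorer stands upright. I'll lower the timer.

jog_arm(
  increments=[
    {"dx": 0,"dy": 0,"dz": -0.08,"ax": 0,"ay": 0,"az": 0,"gripper": -1},
    {"dx": 0,"dy": 0,"dz": -0.13,"ax": 0,"ay": 0,"az": 0,"gripper": -1},
    {"dx": 0,"dy": 0,"dz": -0.16,"ax": 0,"ay": 0,"az": 0,"gripper": -1},
    {"dx": 0,"dy": 0,"dz": -0.16,"ax": 0,"ay": 0,"az": 0,"gripper": -1},
    {"dx": 0,"dy": 0,"dz": -0.16,"ax": 0,"ay": 0,"az": 0,"gripper": -1},
  ],
)

```text
time: 29.9
eef_pos: [0.6226, 0.2382, 0.0534]
tcp_rot: [0.716, 0.698, -0.0, -0.0]
contact_force: [0.7, 0.3, -0.1]
opening: 0.735
finger_force: 33.4
```

jog_arm(
  increments=[
    {"dx": 0,"dy": 0,"dz": -0.01,"ax": 0,"ay": 0,"az": 0,"gripper": -1},
    {"dx": 0,"dy": 0,"dz": -0.01,"ax": 0,"ay": 0,"az": 0,"gripper": -1},
    {"dx": 0,"dy": 0,"dz": -0.01,"ax": 0,"ay": 0,"az": 0,"gripper": -1},
  ],
)

```text
time: 30.2
eef_pos: [0.6228, 0.2382, 0.0525]
tcp_rot: [0.716, 0.698, 0.0, 0.0]
contact_force: [-0.7, 0.0, -1.0]
opening: 0.735
finger_force: 33.4
```

jog_arm(
  increments=[
    {"dx": 0,"dy": 0,"dz": -0.01,"ax": 0,"ay": 0,"az": 0,"gripper": -1},
    {"dx": 0,"dy": 0,"dz": -0.01,"ax": 0,"ay": 0,"az": 0,"gripper": -1},
    {"dx": 0,"dy": 0,"dz": -0.015,"ax": 0,"ay": 0,"az": 0,"gripper": -1},
    {"dx": 0,"dy": 0,"dz": -0.015,"ax": 0,"ay": 0,"az": 0,"gripper": -1},
  ],
)

```text
time: 30.6
eef_pos: [0.623, 0.2383, 0.0513]
tcp_rot: [0.716, 0.698, 0.0, 0.0]
contact_force: [-1.8, 0.1, 2.0]
opening: 0.731
finger_force: 33.8
```

jog_arm(
  increments=[
    {"dx": 0,"dy": 0,"dz": 0,"ax": 0,"ay": 0,"az": 0,"gripper": 0.75},
    {"dx": 0,"dy": 0,"dz": 0,"ax": 0,"ay": 0,"az": 0,"gripper": 0.75},
    {"dx": 0,"dy": 0,"dz": 0,"ax": 0,"ay": 0,"az": 0,"gripper": 0.75},
    {"dx": 0,"dy": 0,"dz": 0,"ax": 0,"ay": 0,"az": 0,"gripper": 0.75},
    {"dx": 0,"dy": 0,"dz": 0.3,"ax": 0,"ay": 0,"az": 0,"gripper": 0.75},
    {"dx": 0,"dy": 0,"dz": 0.6,"ax": 0,"ay": 0,"az": 0,"gripper": 0.75},
    {"dx": 0,"dy": 0,"dz": 1,"ax": 0,"ay": 0,"az": 0,"gripper": 0.75},
    {"dx": 0,"dy": 0,"dz": 1,"ax": 0,"ay": 0,"az": 0,"gripper": 0.75},
  ],
)

```text
time: 31.4
eef_pos: [0.6272, 0.2392, 0.1799]
tcp_rot: [0.716, 0.698, 0.007, 0.004]
contact_force: [0.4, 0.6, 1.7]
opening: 0.877
finger_force: 0.0
```

jog_arm(
  increments=[
    {"dx": -0.3,"dy": -0.4,"dz": 0.5,"ax": 0,"ay": 0,"az": 0,"gripper": 0.75},
    {"dx": -0.6,"dy": -0.7,"dz": 0.5,"ax": 0,"ay": 0,"az": 0,"gripper": 0.75},
    {"dx": -0.6,"dy": -1,"dz": 0.5,"ax": 0,"ay": 0,"az": 0,"gripper": 0.75},
    {"dx": -0.6,"dy": -1,"dz": 0.5,"ax": 0,"ay": 0,"az": 0,"gripper": 0.75},
  ],
)

```text
time: 31.8
eef_pos: [0.5498, 0.1153, 0.2316]
tcp_rot: [0.717, 0.697, 0.0, 0.001]
contact_force: [-0.1, 0.4, 0.4]
opening: 0.871
finger_force: 0.0
```

jog_arm(
  increments=[
    {"dx": 0,"dy": -0.4,"dz": 0,"ax": 0,"ay": 0,"az": 0,"gripper": 0.75},
    {"dx": 0,"dy": -0.7,"dz": 0,"ax": 0,"ay": 0,"az": 0,"gripper": 0.75},
    {"dx": 0,"dy": -1,"dz": 0,"ax": 0,"ay": 0,"az": 0,"gripper": 0.75},
    {"dx": 0,"dy": -1,"dz": 0,"ax": 0,"ay": 0,"az": 0,"gripper": 0.75},
  ],
)

```text
time: 32.2
eef_pos: [0.551, -0.005, 0.2301]
tcp_rot: [0.718, 0.696, -0.0, 0.0]
contact_force: [-0.0, 1.0, 0.1]
opening: 0.876
finger_force: 0.0
```

jog_arm(
  increments=[
    {"dx": 0,"dy": -0.4,"dz": 0,"ax": 0,"ay": 0,"az": 0,"gripper": 0.75},
    {"dx": 0,"dy": -0.7,"dz": 0,"ax": 0,"ay": 0,"az": 0,"gripper": 0.75},
    {"dx": 0,"dy": -1,"dz": 0,"ax": 0,"ay": 0,"az": 0,"gripper": 0.75},
    {"dx": 0,"dy": -1,"dz": 0,"ax": 0,"ay": 0,"az": 0,"gripper": 0.75},
  ],
)

```text
time: 32.6
eef_pos: [0.5511, -0.1244, 0.2301]
tcp_rot: [0.718, 0.696, -0.0, 0.0]
contact_force: [0.5, -0.3, -0.9]
opening: 0.875
finger_force: 0.0
```

Run:
```python
from h import *
print(get_state()["eef_pos"])
d=imaging.read_camera("side");e=imaging.read_camera("top")
a=cv2.resize(d["frame"][180:340,130:290],None,fx=2.5,fy=3)
b=cv2.resize(e["frame"][125:245,125:300],None,fx=2.28,fy=4)
cv2.imwrite("pics/s10.png",np.hstack([a,b]))
W=world(e)*1000
R=lambda c,t,p:(p-np.array(c))@np.array([[np.cos(t),-np.sin(t)],[np.sin(t),np.cos(t)]])
for n,c,t,pc,hs,zlo in(("pliers",(582.7,20.4),.0768,(0,-47),(83,39),12),("jar",(582.7,20.4),.0768,(-50,46),(39,39),45),("graph",(582.7,20.4),.0768,(50,46),(44,40),22),("scorer",(586.2,243.6),-.026,(-53,0),(30,30),14),("timer",(586.2,243.6),-.026,(37,0),(46,35),14)):
    q=R(c,t,W[...,:2])-np.array(pc);m=(abs(q[...,0])<hs[0]+5)&(abs(q[...,1])<hs[1]+5)&(W[...,2]>zlo)&(W[...,2]<100)
    z=W[m][:,2];print(n,m.sum(),"x",np.percentile(q[m][:,0],[1,99]).round(),"y",np.percentile(q[m][:,1],[1,99]).round(),"half",hs,"z",np.percentile(z,[50,97]).round(1))
```

```text
[ 0.55108663 -0.1244192   0.2301314 ]
pliers 30 x [-52.  86.] y [-9. 44.] half (83, 39) z [13. 16.]
jar 384 x [-25.  23.] y [-23.  25.] half (39, 39) z [52.9 56.3]
graph 547 x [-29.  30.] y [-24.  27.] half (44, 40) z [28.1 31.7]
scorer 260 x [-17.  11.] y [-17.   9.] half (30, 30) z [61.2 76. ]
timer 557 x [-34.  28.] y [-23.  17.] half (46, 35) z [54.4 71.3]
```

View pics/s10.png

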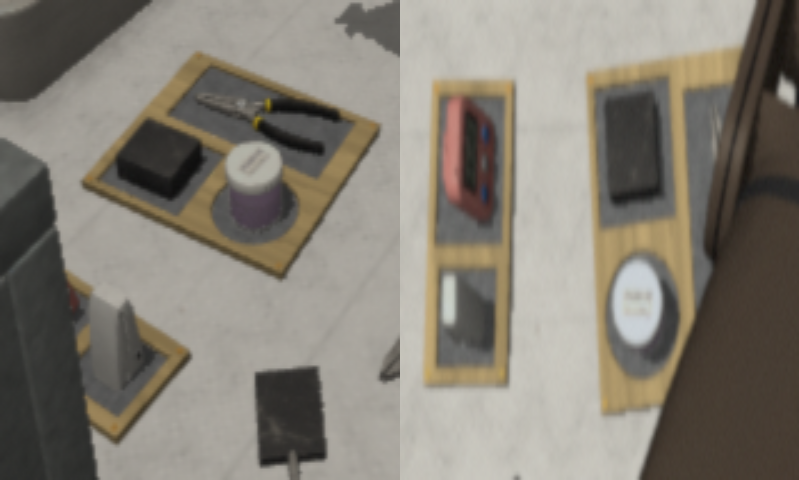

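All five look seated, at the right heights. I'll move the arm clear and check the pliers' handle margin.

jog_arm(
  increments=[
    {"dx": -0.3,"dy": -0.4,"dz": 0,"ax": 0,"ay": 0,"az": 0,"gripper": 0.75},
    {"dx": -0.6,"dy": -0.7,"dz": 0,"ax": 0,"ay": 0,"az": 0,"gripper": 0.75},
    {"dx": -0.6,"dy": -1,"dz": 0,"ax": 0,"ay": 0,"az": 0,"gripper": 0.75},
    {"dx": -0.6,"dy": -1,"dz": 0,"ax": 0,"ay": 0,"az": 0,"gripper": 0.75},
    {"dx": -0.6,"dy": -1,"dz": 0,"ax": 0,"ay": 0,"az": 0,"gripper": 0.75},
  ],
)

```text
time: 33.2
eef_pos: [0.479, -0.241, 0.2304]
tcp_rot: [0.716, 0.698, 0.0, -0.0]
contact_force: [-0.6, 0.9, 0.2]
opening: 0.878
finger_force: 0.0
```

Run:
```python
from h import *
e=imaging.read_camera("top");V=e["frame"].max(2)
cv2.imwrite("pics/s11.png",cv2.resize(e["frame"][130:230,200:300],None,fx=6,fy=6,interpolation=cv2.INTER_CUBIC))
v,u=np.nonzero(V<50);p=ray(e,np.c_[u,v],.010)[:,:2]*1000
c,t=(582.7,20.4),.0768
q=(p-np.array(c))@np.array([[np.cos(t),-np.sin(t)],[np.sin(t),np.cos(t)]])-[0,-47]
m=(abs(q[:,0])<90)&(abs(q[:,1])<42);print(m.sum(),np.percentile(q[m],[1,99],axis=0))
```

```text
145 [[-70.25286642 -35.06535802]
 [ -3.53568663  16.69768832]]
```

View pics/s11.png

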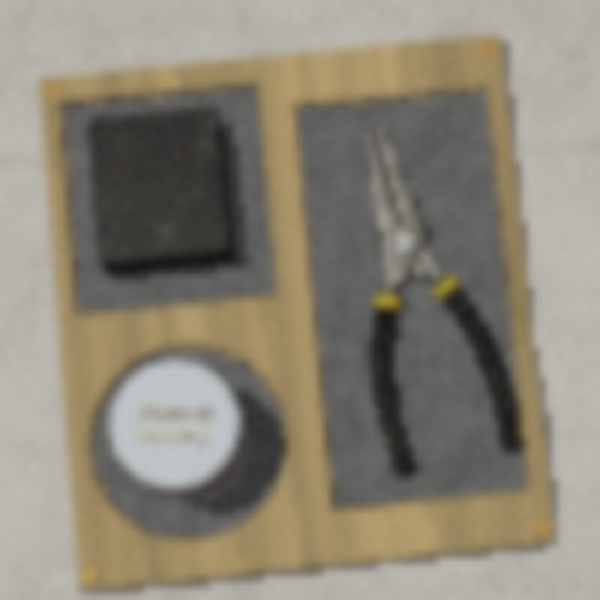

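The pliers are inside the pocket but turned about 9°, with the right handle end at (520,440) close to the pocket edge at (523). There's plenty of time, so I'll regrip at the same pose and turn them straight.

jog_arm(
  increments=[
    {"dx": 0.25,"dy": 0.3,"dz": -0.2,"ax": 0,"ay": 0,"az": -0.46,"gripper": -0.3},
    {"dx": 0.5,"dy": 0.6,"dz": -0.2,"ax": 0,"ay": 0,"az": -0.46,"gripper": -0.3},
    {"dx": 0.52,"dy": 0.9,"dz": -0.2,"ax": 0,"ay": 0,"az": -0.46,"gripper": -0.3},
    {"dx": 0.52,"dy": 0.9,"dz": -0.2,"ax": 0,"ay": 0,"az": -0.46,"gripper": -0.3},
    {"dx": 0.52,"dy": 0.9,"dz": -0.2,"ax": 0,"ay": 0,"az": -0.46,"gripper": -0.3},
    {"dx": 0.52,"dy": 0.9,"dz": -0.2,"ax": 0,"ay": 0,"az": -0.46,"gripper": -0.3},
  ],
  force=60,
)

```text
time: 33.85
eef_pos: [0.5416, -0.131, 0.2063]
tcp_rot: [0.916, 0.401, -0.0, -0.0]
contact_force: [0.6, -0.3, -0.6]
opening: 0.35
finger_force: 0.0
```

jog_arm(
  increments=[
    {"dx": 0.25,"dy": 0.3,"dz": -0.2,"ax": 0,"ay": 0,"az": -0.47,"gripper": -0.3},
    {"dx": 0.5,"dy": 0.6,"dz": -0.4,"ax": 0,"ay": 0,"az": -0.47,"gripper": -0.3},
    {"dx": 0.52,"dy": 0.9,"dz": -0.6,"ax": 0,"ay": 0,"az": -0.47,"gripper": -0.3},
    {"dx": 0.52,"dy": 0.9,"dz": -0.8,"ax": 0,"ay": 0,"az": -0.47,"gripper": -0.3},
    {"dx": 0.52,"dy": 0.9,"dz": -0.8,"ax": 0,"ay": 0,"az": -0.47,"gripper": -0.3},
    {"dx": 0.52,"dy": 0.9,"dz": -0.8,"ax": 0,"ay": 0,"az": -0.47,"gripper": -0.3},
    {"dx": 0.52,"dy": 0.9,"dz": -0.8,"ax": 0,"ay": 0,"az": -0.47,"gripper": -0.3},
  ],
)

```text
time: 34.55
eef_pos: [0.6039, -0.0252, 0.111]
tcp_rot: [0.999, 0.045, 0.0, 0.0]
contact_force: [-0.2, -0.3, -0.3]
opening: 0.354
finger_force: 0.0
```

jog_arm(
  increments=[
    {"dx": 0,"dy": 0,"dz": -0.3,"ax": 0,"ay": 0,"az": -0.01,"gripper": -0.3},
    {"dx": 0,"dy": 0,"dz": -0.5,"ax": 0,"ay": 0,"az": -0.01,"gripper": -0.3},
    {"dx": 0,"dy": 0,"dz": -0.62,"ax": 0,"ay": 0,"az": -0.01,"gripper": -0.3},
    {"dx": 0,"dy": 0,"dz": -0.62,"ax": 0,"ay": 0,"az": -0.01,"gripper": -0.3},
    {"dx": 0,"dy": 0,"dz": -0.62,"ax": 0,"ay": 0,"az": -0.01,"gripper": -0.3},
    {"dx": 0,"dy": 0,"dz": -0.62,"ax": 0,"ay": 0,"az": -0.01,"gripper": -1},
    {"dx": 0,"dy": 0,"dz": -0.62,"ax": 0,"ay": 0,"az": -0.01,"gripper": -1},
    {"dx": 0,"dy": 0,"dz": -0.62,"ax": 0,"ay": 0,"az": -0.01,"gripper": -1},
    {"dx": 0,"dy": 0,"dz": -0.62,"ax": 0,"ay": 0,"az": -0.01,"gripper": -1},
  ],
)

```text
time: 35.45
eef_pos: [0.6043, -0.0259, 0.0373]
tcp_rot: [0.999, 0.034, 0.001, 0.0]
contact_force: [-0.6, 1.3, 3.4]
opening: 0.128
finger_force: 59.9
```

jog_arm(
  increments=[
    {"dx": 0,"dy": 0,"dz": 0.1,"ax": 0,"ay": 0,"az": 0,"gripper": -1},
    {"dx": 0,"dy": 0,"dz": 0.15,"ax": 0,"ay": 0,"az": 0,"gripper": -1},
    {"dx": 0,"dy": 0,"dz": 0.25,"ax": 0,"ay": 0,"az": 0,"gripper": -1},
    {"dx": 0,"dy": 0,"dz": 0.25,"ax": 0,"ay": 0,"az": -0.05,"gripper": -1},
    {"dx": 0,"dy": 0,"dz": 0.25,"ax": 0,"ay": 0,"az": -0.1,"gripper": -1},
    {"dx": 0,"dy": 0,"dz": 0.25,"ax": 0,"ay": 0,"az": -0.1,"gripper": -1},
    {"dx": 0,"dy": 0,"dz": 0.25,"ax": 0,"ay": 0,"az": -0.1,"gripper": -1},
  ],
)

```text
time: 36.15
eef_pos: [0.6035, -0.0259, 0.0665]
tcp_rot: [0.999, -0.044, 0.0, 0.0]
contact_force: [0.2, -0.3, -1.3]
opening: 0.132
finger_force: 60.3
```

Run:
```python
from h import *
print(get_state()["eef_pos"],get_state()["tcp_rot"],get_state()["contact_force"])
d=imaging.read_camera("side");e=imaging.read_camera("top")
cv2.imwrite("pics/s12.png",np.hstack([cv2.resize(d["frame"][170:280,155:290],None,fx=4,fy=4),cv2.resize(e["frame"][130:230,240:305],None,fx=4,fy=4.4)]))
```

```text
[ 0.60352553 -0.02589844  0.06653664] [ 9.99044730e-01 -4.36990752e-02  1.25143767e-04  5.37611808e-05] [ 0.19758041 -0.34948989 -1.27923057]
```

View pics/s12.png

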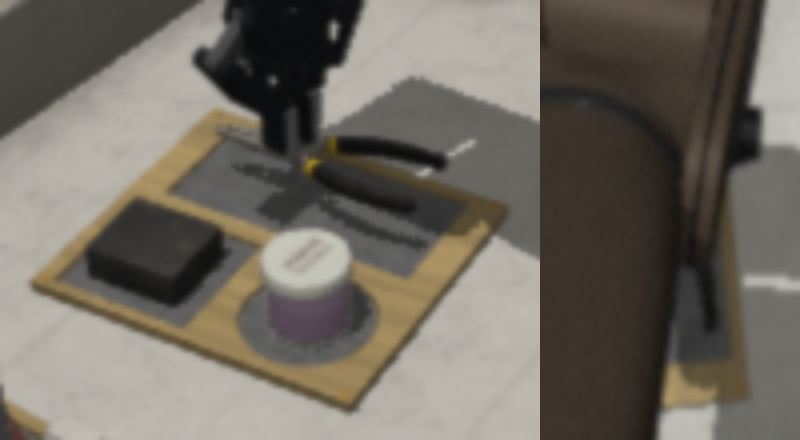

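I have now viewed 16 pictures, past the limit of 14, so from here on I'll check by numbers only.

```bash
cat > pl.py <<'E'
from h import *
import sys
lo,hi=map(float,sys.argv[1:3])
for n in("side","top"):
    e=imaging.read_camera(n);W=world(e)*1000;V=e["frame"].max(2)
    c,t=(582.7,20.4),.0768
    q=(W[...,:2]-np.array(c))@np.array([[np.cos(t),-np.sin(t)],[np.sin(t),np.cos(t)]])-[0,-47]
    m=(q[...,0]>-90)&(q[...,0]<0)&(abs(q[...,1])<50)&(W[...,2]>lo)&(W[...,2]<hi)&(V<70)
    p=q[m];print(n,m.sum())
    for a in range(-80,0,10):
        k=(p[:,0]>=a)&(p[:,0]<a+10)
        if k.sum()>2:print(a,k.sum(),"y",np.percentile(p[k][:,1],[3,97]).round(1),"z",np.median(W[m][k][:,2]).round(1))
E
python3 pl.py 30 75
```

```text
side 245
-80 13 y [-26.   21.1] z 42.7
-70 33 y [-27.8  21.2] z 42.0
-60 35 y [-27.4  22.8] z 42.1
-50 34 y [-27.6  23.7] z 42.4
-40 40 y [-26.9  23.1] z 42.0
-30 33 y [-24.6  21.1] z 43.1
-20 38 y [-22.2  19.9] z 41.6
-10 19 y [-18.4  15.9] z 41.3
top 52
-80 5 y [-30.6 -26.1] z 41.5
-70 15 y [-31.3 -24.1] z 44.5
-60 15 y [-30.4 -23.3] z 43.3
-50 17 y [-30.9 -22.2] z 44.4
```

jog_arm(
  increments=[
    {"dx": 0.025,"dy": 0.02,"dz": -0.1,"ax": 0,"ay": 0,"az": 0,"gripper": -1},
    {"dx": 0.025,"dy": 0.02,"dz": -0.18,"ax": 0,"ay": 0,"az": 0,"gripper": -1},
    {"dx": 0.025,"dy": 0.02,"dz": -0.22,"ax": 0,"ay": 0,"az": 0,"gripper": -1},
    {"dx": 0.025,"dy": 0.02,"dz": -0.235,"ax": 0,"ay": 0,"az": 0,"gripper": -1},
    {"dx": 0.025,"dy": 0.02,"dz": -0.235,"ax": 0,"ay": 0,"az": 0,"gripper": -1},
    {"dx": 0.025,"dy": 0.02,"dz": -0.235,"ax": 0,"ay": 0,"az": 0,"gripper": -1},
  ],
)

```text
time: 36.95
eef_pos: [0.6066, -0.0235, 0.0379]
tcp_rot: [0.999, -0.045, 0.0, 0.0]
contact_force: [0.9, 0.5, -1.4]
opening: 0.129
finger_force: 60.7
```

jog_arm(
  increments=[
    {"dx": 0,"dy": 0,"dz": -0.01,"ax": 0,"ay": 0,"az": 0,"gripper": -1},
    {"dx": 0,"dy": 0,"dz": -0.01,"ax": 0,"ay": 0,"az": 0,"gripper": -1},
    {"dx": 0,"dy": 0,"dz": -0.01,"ax": 0,"ay": 0,"az": 0,"gripper": -0.5},
    {"dx": 0,"dy": 0,"dz": -0.01,"ax": 0,"ay": 0,"az": 0,"gripper": -0.4},
    {"dx": 0,"dy": 0,"dz": -0.01,"ax": 0,"ay": 0,"az": 0,"gripper": -0.4},
    {"dx": 0,"dy": 0,"dz": 0.1,"ax": 0,"ay": 0,"az": 0,"gripper": -0.4},
    {"dx": 0,"dy": 0,"dz": 0.3,"ax": 0,"ay": 0,"az": 0,"gripper": -0.4},
    {"dx": 0,"dy": 0,"dz": 0.7,"ax": 0,"ay": 0,"az": 0,"gripper": -0.4},
    {"dx": 0,"dy": 0,"dz": 1,"ax": 0,"ay": 0,"az": 0,"gripper": -0.4},
    {"dx": 0,"dy": 0,"dz": 1,"ax": 0,"ay": 0,"az": 0,"gripper": -0.4},
  ],
)

```text
time: 37.95
eef_pos: [0.6108, -0.0242, 0.1665]
tcp_rot: [0.999, -0.044, 0.007, 0.001]
contact_force: [0.9, -1.6, 0.5]
opening: 0.3
finger_force: 0.0
```

jog_arm(
  increments=[
    {"dx": 0,"dy": 0,"dz": 0.4,"ax": 0,"ay": 0,"az": 0,"gripper": -0.4},
    {"dx": -0.5,"dy": -0.6,"dz": 0.4,"ax": 0,"ay": 0,"az": 0,"gripper": -0.4},
    {"dx": -0.5,"dy": -1,"dz": 0.4,"ax": 0,"ay": 0,"az": 0,"gripper": -0.4},
    {"dx": -0.5,"dy": -1,"dz": 0.4,"ax": 0,"ay": 0,"az": 0,"gripper": -0.4},
  ],
)

```text
time: 38.35
eef_pos: [0.5453, -0.1449, 0.2065]
tcp_rot: [0.999, -0.044, 0.0, 0.0]
contact_force: [0.8, -0.6, -0.4]
opening: 0.301
finger_force: 0.0
```

jog_arm(
  increments=[
    {"dx": 0,"dy": -0.4,"dz": 0,"ax": 0,"ay": 0,"az": 0,"gripper": -0.4},
    {"dx": -0.2,"dy": -0.7,"dz": 0,"ax": 0,"ay": 0,"az": 0,"gripper": -0.4},
    {"dx": -0.4,"dy": -1,"dz": 0,"ax": 0,"ay": 0,"az": 0,"gripper": -0.4},
    {"dx": -0.4,"dy": -1,"dz": 0,"ax": 0,"ay": 0,"az": 0,"gripper": -0.4},
    {"dx": -0.4,"dy": -1,"dz": 0,"ax": 0,"ay": 0,"az": 0,"gripper": -0.4},
    {"dx": -0.4,"dy": -1,"dz": 0,"ax": 0,"ay": 0,"az": 0,"gripper": -0.4},
  ],
)

```text
time: 38.95
eef_pos: [0.4988, -0.2626, 0.2058]
tcp_rot: [0.999, -0.044, -0.0, -0.0]
contact_force: [-0.8, 0.7, 0.0]
opening: 0.298
finger_force: 0.0
```

```bash
python3 pl.py 8 30
python3 - <<'E'
from h import *
e=imaging.read_camera("top");W=world(e)*1000;V=e["frame"].max(2);s=get_state();print(s["eef_pos"],s["dq"].round(3))
v,u=np.nonzero(V<50);p=ray(e,np.c_[u,v],.010)[:,:2]*1000
R=lambda c,t,p:(p-np.array(c))@np.array([[np.cos(t),-np.sin(t)],[np.sin(t),np.cos(t)]])
q=R((582.7,20.4),.0768,p)-[0,-47];m=(abs(q[:,0])<90)&(abs(q[:,1])<42);print("dark",np.percentile(q[m],[1,99],axis=0).round(1))
for n,c,t,pc,hs,zlo in(("jar",(582.7,20.4),.0768,(-50,46),(39,39),45),("graph",(582.7,20.4),.0768,(50,46),(44,40),22),("scorer",(586.2,243.6),-.026,(-53,0),(30,30),14),("timer",(586.2,243.6),-.026,(37,0),(46,35),14)):
    q=R(c,t,W[...,:2])-np.array(pc);m=(abs(q[...,0])<hs[0]+5)&(abs(q[...,1])<hs[1]+5)&(W[...,2]>zlo)&(W[...,2]<100)
    print(n,np.percentile(q[m][:,:2],[1,99],axis=0).round().tolist(),np.percentile(W[m][:,2],[50,97]).round(1))
E
```

```text
side 212
-70 31 y [-26.   22.8] z 13.9
-60 27 y [-26.4  24.3] z 13.3
-50 33 y [-24.9  24. ] z 12.8
-40 31 y [-26.1  25.9] z 13.7
-30 37 y [-23.4  24.5] z 13.1
-20 28 y [-19.7  22.9] z 13.6
-10 23 y [-16.4  18.6] z 12.5
top 209
-80 4 y [14.3 18.5] z 14.3
-70 29 y [-29.9  20.4] z 15.7
-60 30 y [-30.2  21.9] z 16.0
-50 29 y [-29.   23.2] z 15.6
-40 32 y [-28.   22.7] z 14.8
-30 34 y [-26.3  21.7] z 15.0
-20 32 y [-22.7  20.7] z 14.3
-10 19 y [-19.5  17.6] z 13.7
[ 0.49911308 -0.26225608  0.20588161] [-0.002  0.002 -0.002 -0.    -0.001 -0.002]
dark [[-69.5 -29.3]
 [ -4.6  21.1]]
jar [[-25.0, -23.0], [22.0, 25.0]] [52.9 56.4]
graph [[-29.0, -24.0], [30.0, 27.0]] [28.2 31.8]
scorer [[-17.0, -17.0], [11.0, 9.0]] [61.  76.3]
timer [[-34.0, -24.0], [29.0, 18.0]] [53.2 71.6]
```

The pliers now lie flat and straight, with about 9 mm of clearance, and the other four are well inside their pockets. Handing in.

```bash
python3 -c "
from plant import job
print(job.sign_off())"
```

```text
the job is handed in; nothing more can be done
None
```

Both kits are made up and the job is handed in: all five items measure flat and inside their pockets and the red cap was not touched, but I re-straightened the pliers after placing the others and viewed 16 pictures, two over the limit of 14.

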